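# Put the dairy away and shut the deli drawer

## Robot

A 6-joint arm with a two-finger parallel gripper is mounted at the origin on the work surface. World frame = base frame: x ahead of the robot, y to its left, z up, the work surface at z = 0. Lengths are in mm, angles in rad, forces in N, time in s.
With the tool pointing down it reaches from about 325 to 775 mm from the base axis. Payload 9.3 kg.
Tool frame: the origin (TCP) lies between the finger pads; the fingertips stand robot.finger_overhang ahead of it and the grasp point (between the pads) lies 3 mm ahead of it (robot.finger_overhang is the distance from the TCP to the fingertips, in mm); z points along the fingers, x is the direction in which the jaws open and shut, and the axes are right-handed (so a half turn about z gives the same grasp; the last joint's range is limited). The gripper opens to 85 mm and grips with 20 to 120 N. Pads are 22 mm wide; open, the fingers measure 114 mm over their backs; the gripper's body (76 mm by 85 mm) begins 54 mm behind the grasp point. The pads swing forward as they close: fully open they stand 13 mm farther back than shut.
Start: joints at [-1.369, 0.259, 0.021, 1.334, 0, 1.418], TCP at [191.065, -515.743, 253.279] pointing down, gripper open.
Joint ranges: [-3.04, 3.04], [-0.91, 1.82], [-1.04, 1.36], [-1.92, 1.95], [-1.52, 1.45], [-3.14, 3.14]. Speed limits (rad/s): [2.22, 2.22, 2.79, 3.14, 3.14, 3.14].

## Interface

Orientations are given as [roll, pitch, yaw] about the fixed x, y, z axes, in that order (R = Rz(yaw) Ry(pitch) Rx(roll)).
In Python, from cell import robot gives the robot as it stands.
- The arm moves only by the tool servo_tool, never from a script. Its argument "commands" is a list of rows, each an object of numbers: "x", "y", "z": the shift along the world's x, y, z in units of 60 mm (1.0 is 60 mm); "ax", "ay", "az": the turn, a rotation vector about the world's x, y, z in units of 6 degrees (1.0 is 6 degrees). In form: [{"x": .., "y": .., "z": .., "ax": .., "ay": .., "az": ..}, ...]. A call has 1 to 8 rows; each row is the pose to reach, as a shift and turn from the pose commanded when the call began; what a row does not reach only later rows make up. A row lasts 1/8 s, in which the tool goes at most 62.5 mm and 10.7 degrees, less where a joint would pass 70% of its speed; a pose out of reach is approached as far as the arm can. A call with a gripper value outside its range is refused whole. "grip" is the finger opening in mm, from 0 to 85.4, set as the call begins (left out, the last holds). The fingers move at their own pace and stop on an object; the grip force is fixed at half the most. Time passes only in rows, so rows that repeat a pose let the fingers close. It gives the time, the measured TCP pose, the force and the opening at its end, in the units of the state.
- robot.get_state(): the state, without advancing time (a new reading comes with each control period).
- robot.grab_frame(name): name is "side" or "top"; returns a dict with "frame" (400x640x3 uint8, red, green, blue), "z_map" (400x640 float32, mm along the optical axis (not along the pixel's ray), 0 where there is no reading), "mtx" (3x3 intrinsics, pixels), "dist" ([k1, k2, p1, p2, k3] as OpenCV has them; the pictures are not rectified), "rvec" (rotation vector, rad) and "tvec" (3), from world to camera coordinates, as OpenCV has them. Camera axes: x right, y down, z forward; pixel columns grow to the right and rows downward; lengths in mm; the calibration is good to about 2 mm. A picture is of the moment at which its call begins.
- robot.finish_job(): hands the job in, once; it reports no verdict.
The state is a dict: "clock": time; "joints": joint angles; "joint_velocities": joint speeds; "joint_torque": joint torques, N m; "ee_pos": TCP position; "ee_rot": TCP orientation; "ft_force": force on the tool from outside, world axes, zero at the start; "ft_torque": the same for the moment, N m; "opening": finger opening in mm.
Only numpy, scipy, OpenCV 4.12 (cv2) and the standard library are available. Lean on these libraries where they do the work, as an engineer would, in place of code of your own. Each camera call takes 0.05 s, during which the arm holds its last target.

## Task

Put the dairy away: slide every butter stick all the way into a tube of its own in the butter keeper, and lay all the cheese cartons and dip tubs side by side on the floor of the open deli drawer, not stacked, tubs lid up. Once the cartons and tubs are all in, push the drawer gently home until it seats at its catch, and leave the other things on the shelf alone.

Things in the scene. Friction and masses are not known exactly. Their poses are not given: they have to be found in the camera images.
- unit: the fixed white case of the deli drawer, 240 deep x 320 wide x 110 mm high, origin at the centre of its underside; x points from its open front into its back; its front edge is at x = -120 mm; goods may stand on the front half of its flat top (110 mm up), a fixed egg box 66 mm tall stands on its back half (x from +16 mm)
- drawer (a joint): how far the clear drawer stands open, in m: 0 is home, it opens towards the robot (-x of the unit) to at most 0.17 and starts 0.14 to 0.17 open. It slides with 1 to 2 N; a spring catch makes it stiffer (about 5 N) from 13 mm, with its crest at 6 mm; from about 4 mm the catch draws it in by itself to a hard stop at 0
- drawer_floor (a point): centre of the drawer's inner floor, 17 mm above the table, moving with the drawer; axes as the unit's. Inside spans x +-100 mm, y +-143 mm; side walls 48 mm and front plate 81 mm above the floor. With the drawer open by q, only x from -100 mm to (q - 105 mm) is open from above; the rest is under the case, inner roof 85 mm above this floor
- keeper: fixed butter keeper, 124 x 124 x 89 mm: a white block with three clear square tubes side by side on top, origin at the centre of its underside; tubes run along its x, open at -x towards the robot, inside 36 x 36 mm and 116 mm deep to a solid back, floor 50 mm above the table, walls 4 mm. A stick pushed home touches the back and stands 4 mm out of the mouth (stick centre at keeper x = -6 mm)
- drawer_front (a point): middle of the outer face of the grey drawer front at a good pushing height (77 mm above the table), moving with the drawer; axes as the unit's, so a push goes along +x. The front is a flat upright plate 316 mm wide and 10 mm thick, its lower edge 6 mm and its upper edge 98 mm above the table
- lane1 (a point): centre of the mouth of keeper tube 1 (68 mm above the table; tubes 40 mm apart along keeper y, tube 1 at -y, tube 3 at +y); axes as the keeper's, +x goes into the tube
- lane2 (a point): centre of the mouth of keeper tube 2 (68 mm above the table; tubes 40 mm apart along keeper y, tube 1 at -y, tube 3 at +y); axes as the keeper's, +x goes into the tube
- lane3 (a point): centre of the mouth of keeper tube 3 (68 mm above the table; tubes 40 mm apart along keeper y, tube 1 at -y, tube 3 at +y); axes as the keeper's, +x goes into the tube
- stick1: a wrapped stick of butter, a plain pale yellow square bar with a white band 120 x 32 x 32 mm, 0.12 kg, its x axis along its length; both ends alike, any of its four sides may be up, origin at its centre; may be absent
- stick2: a wrapped stick of butter, a plain pale yellow square bar with a white band 120 x 32 x 32 mm, 0.12 kg, its x axis along its length; both ends alike, any of its four sides may be up, origin at its centre; may be absent
- stick3: a wrapped stick of butter, a plain pale yellow square bar with a white band 120 x 32 x 32 mm, 0.12 kg, its x axis along its length; both ends alike, any of its four sides may be up, origin at its centre; may be absent
- carton1: a small carton of soft cheese, brown with a paper band, 95 x 50 x 34 mm (x, y, z), 0.22 kg, origin at its centre, z up; may be absent; starts on the table
- carton2: a small carton of soft cheese, brown with a paper band, 95 x 50 x 34 mm (x, y, z), 0.22 kg, origin at its centre, z up; may be absent; starts on top of the drawer unit
- tub1: a low round lidded dip tub, white with a grey lid edge, diameter 64 mm, 36 mm tall, 0.2 kg, origin at its centre, z up; may be absent; starts on the table
- tub2: a low round lidded dip tub, white with a grey lid edge, diameter 64 mm, 36 mm tall, 0.2 kg, origin at its centre, z up; may be absent; starts on top of the drawer unit
- jam_jar: bystander: small red-brown jam jar with a brass lid, diameter 48, 50 mm tall; origin at the centre of its underside; leave it alone
- flatbreads: bystander: round stack of flatbreads, diameter 110, 30 mm tall; origin at the centre of its underside; leave it alone
- nut_jar: bystander: amber jar, diameter 72, 110 mm tall; origin at the centre of its underside; leave it alone
- sauce_bottle: bystander: red bottle, diameter 64, 170 mm tall; origin at the centre of its underside; leave it alone
Not all that is in view belongs to the job. What is shaped like the keeper but blue is not meant.

How it is judged:
By the outcome, as a careful person would: the job done as asked, in the order asked, and still so for the second after the job is handed in, with the robot touching nothing.
Of stick1, stick2, stick3 only 2 to 3 are there at a start; the rules pass over those that are not, and their reading is None.
Of carton1, tub1, carton2, tub2 only 2 to 3 are there at a start; the rules pass over those that are not, and their reading is None.
At some moment in a run one of carton1, tub1, carton2, tub2 may be knocked a few centimetres aside while the robot is not near it.
Once in a run the grip may slacken for a moment while it holds something.
It also fails if it takes over 210 s, if anything falls off the work surface, if the arm or the gripper's body presses on something with over 40 N, if the wrist force passes 120 N, or if a joint passes its speed limit or range.

## Working session

There is one attempt and no reset: what is moved stays moved. The work goes in short steps, Python scripts to look and compute and a tool call to move; the robot and the scene stay as the last step left them, time stands still between calls to the robot, and variables do not carry over. Pictures are saved under pics/ and viewed, and the job is handed in when it is done.

Besides the shell and the picture viewer there is one more tool, called by a JSON object that holds its "fn" and its "kwargs", one argument or row to a line. servo_tool: Moves the arm, as the interface text tells. Its arguments: {"type":"object","properties":{"commands":{"type":"array","items":{"type":"object","properties":{"x":{"type":"number"},"y":{"type":"number"},"z":{"type":"number"},"ax":{"type":"number"},"ay":{"type":"number"},"az":{"type":"number"}}}},"grip":{"type":"number"}},"required":["commands"]}

```bash
ls; mkdir -p pics; cat > h.py <<'E'
import numpy as np, cv2
from cell import robot
def grab(n,save=None):
    d=robot.grab_frame(n)
    if save: cv2.imwrite('pics/'+save+'.png',d['frame'][:,:,::-1]); np.savez('pics/'+save+'.npz',**{k:np.array(v) for k,v in d.items()})
    return d
def load(s): 
    z=np.load('pics/'+s+'.npz'); return {k:z[k] for k in z}
def cam(d):
    R,_=cv2.Rodrigues(np.array(d['rvec'],float)); t=np.array(d['tvec'],float).reshape(3); return R,t
def rays(d,px):
    px=np.array(px,float).reshape(-1,1,2)
    n=cv2.undistortPoints(px,np.array(d['mtx'],float),np.array(d['dist'],float)).reshape(-1,2)
    return np.c_[n,np.ones(len(n))]
def plane(d,px,z):
    R,t=cam(d); r=rays(d,px)@R; c=-R.T@t
    s=(z-c[2])/r[:,2]; return c+s[:,None]*r
def depth(d,px):
    R,t=cam(d); r=rays(d,px); p=np.array(px,int).reshape(-1,2)
    zz=d['z_map'][p[:,1],p[:,0]]; return (r*zz[:,None]-t)@R
def cloud(d):
    v,u=np.mgrid[0:400,0:640]; px=np.c_[u.ravel(),v.ravel()]
    P=depth(d,px); P[d['z_map'].ravel()<=0]=np.nan; return P.reshape(400,640,3)
def proj(d,P): return cv2.projectPoints(np.array(P,float).reshape(-1,1,3),np.array(d['rvec'],float),np.array(d['tvec'],float),np.array(d['mtx'],float),np.array(d['dist'],float))[0].reshape(-1,2)
E
python3 - <<'E'
from h import *
for n in('top','side'):
    d=grab(n,n+'0'); R,t=cam(d); print(n,-R.T@t,R[2])
s=robot.get_state(); print(s); print(robot.finger_overhang)
E
```

```text
pics
top [ 277.90757141   -9.62582497 1372.84822183] [ 0.18526632  0.00511938 -0.98267501]
side [-208.97899136  922.32783579 1272.71185136] [ 0.43054372 -0.54892678 -0.7164576 ]
{'clock': 0.1, 'joints': array([-1.36856566e+00,  2.59117810e-01,  2.08123625e-02,  1.33368463e+00,
        1.49331190e-05,  1.41818514e+00]), 'joint_velocities': array([-0.00036571, -0.00180534,  0.00215594,  0.00012459, -0.00101605,
       -0.00010248]), 'joint_torque': array([ 4.03472688e-03, -5.56696522e+01,  3.45069981e+01,  1.15270499e-02,
       -4.28850751e-05, -3.45094406e-06]), 'ee_pos': array([ 191.03966017, -515.50803948,  252.7264728 ]), 'ee_rot': array([-3.14139642e+00,  1.17760396e-03, -1.21595437e+00]), 'ft_force': array([-0.1875171 ,  0.11421718,  0.44425351]), 'ft_torque': array([0.04692761, 0.00640195, 0.05365389]), 'opening': 85.29116874662158}
22.0
```

View pics/top0.png

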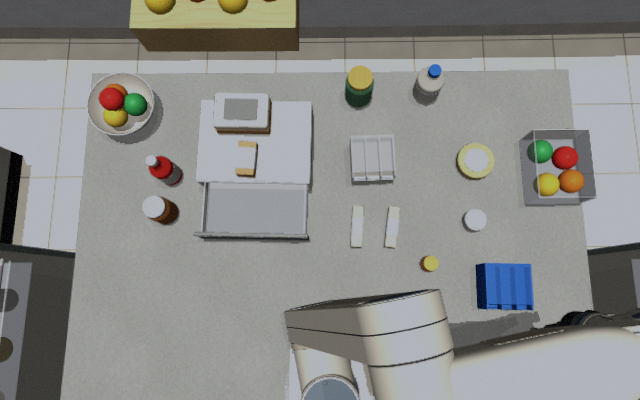

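View pics/side0.png

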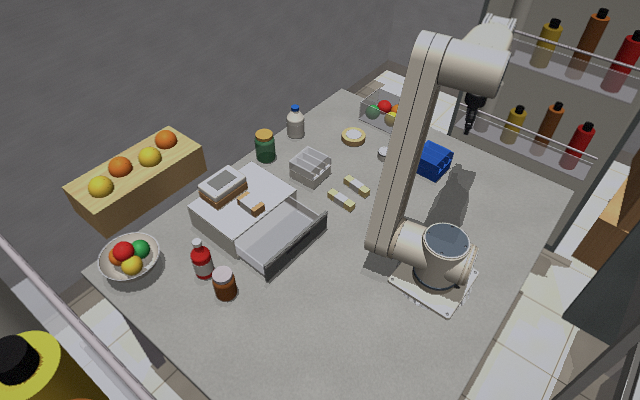

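```bash
python3 - <<'E'
from h import *
d=load('top0'); 
im=d['frame'][80:290,190:500][:,:,::-1]; cv2.imwrite('pics/crop0.png',cv2.resize(im,None,fx=2.5,fy=2.5,interpolation=cv2.INTER_CUBIC))
P=cloud(d)
for n,u,v in [('carton',246,158),('stickA',357,227),('stickB',392,227),('tub',475,220),('flat',476,160),('jam',430,263),('keepL',358,158),('tube2',373,160),('unit',220,160),('floor',250,210),('front',255,237),('egg',240,105)]: print(n,P[v,u].round(1))
def comp(mask,lo,hi,name):
    m=mask&(P[:,:,2]>lo)&(P[:,:,2]<hi); 
    n,l,s,c=cv2.connectedComponentsWithStats(m.astype(np.uint8))
    for i in range(1,n):
        if s[i,4]>60:
            ys,xs=np.where(l==i); q=P[ys,xs]; 
            r=cv2.minAreaRect(q[:,:2].astype(np.float32))
            print(name,s[i].tolist(),q.mean(0).round(1),np.round(r[0],1),np.round(r[1],1),round(r[2],2))
X=P[:,:,0];Y=P[:,:,1]
comp((X>250)&(X<800)&(Y<600)&(Y>-600),20,48,'z20-48')
comp((X>250)&(X<900)&(Y<600)&(Y>-600),80,104,'z80-104')
comp((X>250)&(X<900)&(Y<600)&(Y>-600),104,125,'z104-125')
comp((X>250)&(X<900)&(Y<600)&(Y>-600),130,160,'z130-')
E
```

```text
carton [630.6 227.2 138.1]
stickA [450.9 -81.5  28. ]
stickB [ 449.6 -182.9   33.1]
tub [ 467.4 -421.5   40.8]
flat [ 647.5 -437.1   36.9]
jam [ 344.3 -283.5   54.6]
keepL [642.2 -84.6  88.4]
tube2 [ 635.5 -127.2   90.2]
unit [632.4 304.8 113.1]
floor [505.  233.8  19.5]
front [416.9 205.   92. ]
egg [769.3 240.  176.8]
z20-48 [521, 136, 15, 68, 275] [ 612.8 -580.9   33.8] [ 618.9 -580.8] [203.4  20.9] 4.81
z20-48 [457, 142, 38, 38, 1075] [ 648.2 -437.    31.2] [ 649.1 -438.5] [108.4 109. ] 44.04
z20-48 [165, 163, 17, 22, 81] [604.2 454.   34.4] [609.5 458.4] [28.4 65.6] 63.67
z20-48 [351, 175, 42, 9, 111] [ 587.2 -121.6   35.6] [ 585.9 -125.6] [123.2  19.7] 83.54
z20-48 [204, 183, 8, 49, 141] [512.2 358.3  33.9] [513.3 355. ] [ 10.9 144.8] 89.27
z20-48 [160, 202, 17, 22, 82] [489.9 459.1  34.9] [491.6 466.3] [30.1 69.9] 61.51
z20-48 [350, 206, 14, 42, 457] [452.9 -80.1  32.1] [453.7 -80.1] [ 32.3 120.9] 86.01
z20-48 [384, 206, 16, 42, 468] [ 450.4 -181.9   32.1] [ 451.5 -182.4] [ 33.1 121. ] 81.75
z20-48 [464, 209, 23, 22, 412] [ 469.  -423.2   36.2] [ 469.8 -424.3] [62.6 64. ] 2.36
[... 925 characters left out ...]
70.8 -301.5] [66.1 50.6] 81.8
z104-125 [346, 77, 27, 17, 110] [846.2 -88.  111.1] [855.2 -88.6] [77. 46.] 84.22
z104-125 [196, 99, 116, 86, 6718] [671.5 198.6 110.2] [689.6 211.4] [319.7 246.6] 88.53
z104-125 [148, 156, 24, 21, 211] [611.7 467.2 114.4] [617.6 473.5] [54.8 61.1] 59.75
z104-125 [142, 196, 24, 23, 419] [501.3 484.9 109.1] [501.3 484.5] [62.4 63.1] 2.76
z130- [427, 64, 15, 15, 152] [ 877.8 -300.5  148.4] [ 880.1 -301.6] [35.3 33. ] 49.74
z130- [347, 67, 26, 23, 262] [868.4 -91.3 132.4] [869.6 -90.1] [67.9 69.3] 15.58
z130- [215, 98, 56, 36, 259] [720.4 223.  143.3] [723.8 219.8] [ 81.8 174.1] 29.14
z130- [235, 140, 22, 37, 656] [628.2 227.2 143.3] [629.9 227.7] [51.7 98. ] 86.07
```

```bash
python3 - <<'E'
from h import *
d=load('side0'); im=d['frame'][90:320,100:500][:,:,::-1]; cv2.imwrite('pics/crop1.png',cv2.resize(im,None,fx=2,fy=2,interpolation=cv2.INTER_CUBIC))
E
```

```text
(no output)
```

View pics/crop0.png

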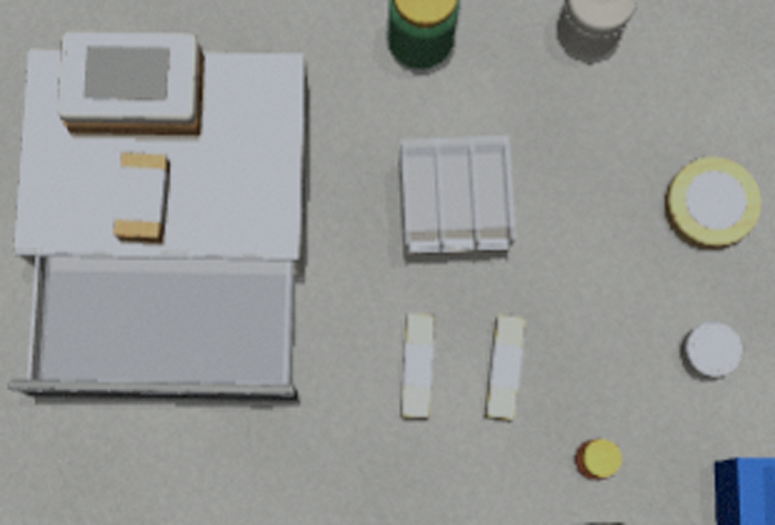

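View pics/crop1.png

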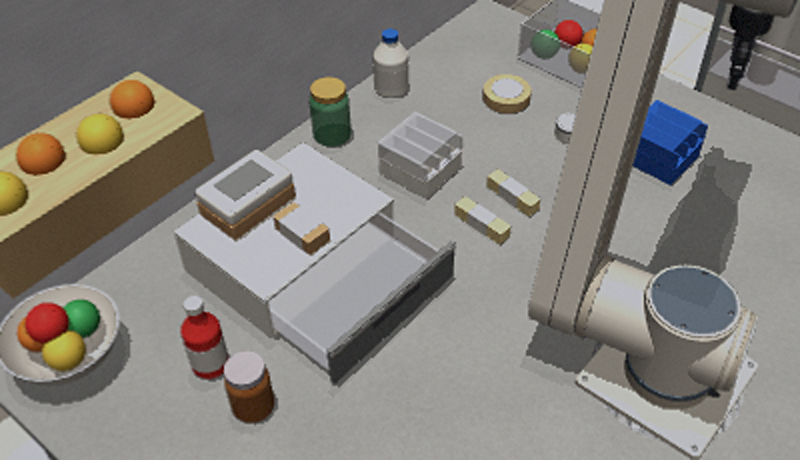

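```bash
python3 - <<'E'
from h import *
d=load('top0'); P=cloud(d); X,Y,Z=P[...,0],P[...,1],P[...,2]
def line(sel,ax,name,deg=1):
    # ax 'y': fit x=a+b*y
    p=P[sel]; 
    if ax=='y': c=np.polyfit(p[:,1]-p[:,1].mean(),p[:,0],1); print(name,len(p),'x at y=%.1f'%p[:,1].mean(),c[1].round(1),'slope dx/dy deg',np.degrees(np.arctan(c[0])).round(2))
def box(lo,hi,x0,x1,y0,y1): return (Z>lo)&(Z<hi)&(X>x0)&(X<x1)&(Y>y0)&(Y<y1)
def edge(sel,name,ax):
    # extremes per row/col
    ys,xs=np.where(sel)
    pts=[]
    if ax=='front': # max v per column
        for u in np.unique(xs): 
            v=ys[xs==u].max(); pts.append(P[v,u])
    if ax=='back':
        for u in np.unique(xs): pts.append(P[ys[xs==u].min(),u])
    if ax=='left':
        for v in np.unique(ys): pts.append(P[v,xs[ys==v].min()])
    if ax=='right':
        for v in np.unique(ys): pts.append(P[v,xs[ys==v].max()])
    p=np.array(pts)[2:-2]
    i,j=(1,0) if ax in('front','back') else (0,1)
    for k in range(3):
        c=np.polyfit(p[:,i]-p[:,i].mean(),p[:,j],1); r=p[:,j]-np.polyval(c,p[:,i]-p[:,i].mean()); p=p[abs(r)<max(2.5*r.std(),.5)]
    print(name,ax,len(p),'at',p[:,i].mean().round(1),'->',p[:,j].mean().round(2),'deg',np.degrees(np.arctan(c[0])).round(2),'z',p[:,2].mean().round(1))
k=box(84,95,550,760,-220,-30)
for a in('front','back','left','right'): edge(k,'keeper',a)
u=box(105,118,540,720,20,400)
for a in('front','left','right'): edge(u,'unit',a)
f=box(88,104,395,440,20,400)
for a in('front','back','left','right'): edge(f,'dfront',a)
for n,b in (('A',box(24,40,370,530,-120,-40)),('B',box(24,40,370,530,-220,-140)),('carton',box(137,150,550,700,180,275)),('tub',box(28,44,420,520,-470,-380))):
    p=P[b]; m=p.mean(0); w,v=np.linalg.eigh(np.cov(p[:,:2].T)); a=np.degrees(np.arctan2(v[1,1],v[0,1])); print(n,m.round(1),'yaw',((a+90)%180-90).round(2), np.sqrt(w).round(1))
    for a in('front','back','left','right'): edge(b,n,a)
E
```

```text
keeper front 42 at -125.1 -> 599.76 deg -3.76 z 89.1
keeper back 41 at -126.0 -> 708.32 deg -1.67 z 89.7
keeper left 39 at 647.3 -> -65.21 deg 2.55 z 89.0
keeper right 39 at 647.2 -> -186.54 deg 2.2 z 88.8
unit front 105 at 209.1 -> 567.96 deg 1.32 z 108.6
unit left 48 at 645.3 -> 369.69 deg -1.58 z 109.9
unit right 49 at 642.5 -> 53.85 deg -1.4 z 109.4
dfront front 108 at 219.1 -> 418.18 deg 1.33 z 94.2
dfront back 109 at 217.7 -> 426.79 deg 1.51 z 96.9
dfront left 3 at 423.3 -> 369.93 deg 46.86 z 96.0
dfront right 3 at 421.0 -> 61.64 deg 26.32 z 95.1
A [453.3 -80.2  32.3] yaw -3.57 [ 9.4 34.6]
A front 8 at -80.1 -> 395.34 deg 0.79 z 30.5
A back 9 at -82.4 -> 512.44 deg -2.97 z 32.1
A left 37 at 450.7 -> -65.14 deg -3.14 z 31.4
A right 38 at 451.9 -> -94.8 deg -3.53 z 32.2
B [ 450.6 -182.    32.1] yaw -8.33 [ 9.5 34.6]
B front 12 at -180.1 -> 398.77 deg -41.96 z 31.0
B back 12 at -183.3 -> 501.77 deg -47.0 z 30.8
B left 37 at 452.6 -> -167.11 deg -8.34 z 31.2
B right 38 at 451.3 -> -197.32 deg -8.37 z 31.7
carton [629.  227.7 143.7] yaw -3.16 [14.9 27.9]
carton front 16 at 229.5 -> 582.69 deg 5.71 z 141.2
carton back 17 at 227.2 -> 675.91 deg 6.48 z 144.2
carton left 32 at 630.6 -> 251.72 deg -3.98 z 143.9
carton right 31 at 629.3 -> 203.33 deg -4.28 z 142.2
tub [ 469.3 -424.2   36.6] yaw -48.98 [16.3 16.6]
tub front 19 at -421.7 -> 442.83 deg 4.59 z 34.6
tub back 19 at -424.8 -> 496.55 deg -0.43 z 35.8
tub left 18 at 469.9 -> -397.13 deg -0.8 z 35.0
tub right 18 at 469.5 -> -452.06 deg -1.01 z 35.1
```

{"fn": "servo_tool", "kwargs": {
  "commands": [
    {"x":0.77,"y":0.25,"z":0,"az":-0.6},
    {"x":1.55,"y":0.5,"z":0,"az":-1.2},
    {"x":2.32,"y":0.76,"z":0,"az":-1.8},
    {"x":3.1,"y":1.01,"z":0,"az":-2.4},
    {"x":3.87,"y":1.27,"z":-0.4,"az":-3.0},
    {"x":4.64,"y":1.52,"z":-1.0,"az":-3.63},
    {"x":4.64,"y":1.52,"z":-1.5,"az":-3.63},
    {"x":4.64,"y":1.52,"z":-1.8,"az":-3.63}
  ],
  "grip": 85
}}

```text
$.commands[0]: bad value
```

```bash
python3 - <<'E'
from h import *
d=grab('top','top1'); s=robot.get_state(); print(s['clock'],s['ee_pos'],np.degrees(s['ee_rot']),s['ft_force'])
e=grab('side','side1')
cv2.imwrite('pics/c1.png',np.vstack([d['frame'],])[:,:,::-1])
E
```

```text
0.15 [ 191.02040003 -515.58859489  252.82548273] [-1.79992961e+02  5.48904260e-02 -6.96720395e+01] [ 0.5162896  -1.01889495  0.5265197 ]
```

View pics/top1.png

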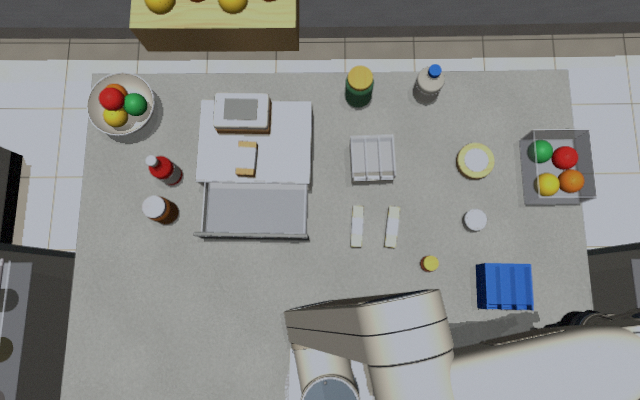

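View pics/side1.png

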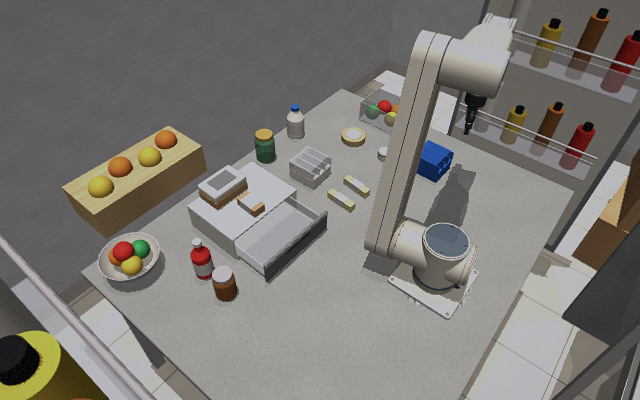

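The row was refused, so I'll give all six numbers in each row.

{"fn": "servo_tool", "kwargs": {
  "commands": [
    {"x":0.77,"y":0.25,"z":0,"ax":0,"ay":0,"az":-0.6},
    {"x":1.55,"y":0.5,"z":0,"ax":0,"ay":0,"az":-1.2},
    {"x":2.32,"y":0.76,"z":0,"ax":0,"ay":0,"az":-1.8},
    {"x":3.1,"y":1.01,"z":0,"ax":0,"ay":0,"az":-2.4},
    {"x":3.87,"y":1.27,"z":-0.4,"ax":0,"ay":0,"az":-3.0},
    {"x":4.64,"y":1.52,"z":-1.0,"ax":0,"ay":0,"az":-3.63},
    {"x":4.64,"y":1.52,"z":-1.5,"ax":0,"ay":0,"az":-3.63},
    {"x":4.64,"y":1.52,"z":-1.8,"ax":0,"ay":0,"az":-3.63}
  ],
  "grip": 85
}}

```text
clock: 1.2
ee_pos: [469.8, -423.5, 143.1]
ee_rot: [3.14, 0.002, -1.595]
ft_force: [-0.1, -0.8, 0.1]
opening: 85.0
```

```bash
python3 - <<'E'
from h import *
d=grab('top','top2'); e=grab('side','side2')
cv2.imwrite('pics/c2.png',np.hstack([d['frame'][120:400,330:640],e['frame'][60:340,230:640]])[:,:,::-1])
E
```

```text
(no output)
```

View pics/c2.png

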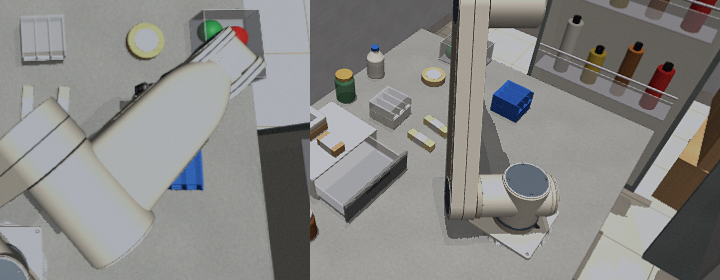

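{"fn": "servo_tool", "kwargs": {
  "commands": [
    {"x":0,"y":0,"z":-0.4,"ax":0,"ay":0,"az":0},
    {"x":0,"y":0,"z":-0.8,"ax":0,"ay":0,"az":0},
    {"x":0,"y":0,"z":-1.2,"ax":0,"ay":0,"az":0},
    {"x":0,"y":0,"z":-1.5,"ax":0,"ay":0,"az":0},
    {"x":0,"y":0,"z":-1.75,"ax":0,"ay":0,"az":0},
    {"x":0,"y":0,"z":-1.94,"ax":0,"ay":0,"az":0},
    {"x":0,"y":0,"z":-1.94,"ax":0,"ay":0,"az":0}
  ],
  "grip": 85
}}

```text
clock: 2.17
ee_pos: [469.2, -424.4, 28.4]
ee_rot: [3.141, 0.001, -1.596]
ft_force: [-0.0, -0.2, 0.3]
opening: 85.4
```

{"fn": "servo_tool", "kwargs": {
  "commands": [
    {"x":0,"y":0,"z":0,"ax":0,"ay":0,"az":0},
    {"x":0,"y":0,"z":0,"ax":0,"ay":0,"az":0},
    {"x":0,"y":0,"z":0,"ax":0,"ay":0,"az":0},
    {"x":0,"y":0,"z":0,"ax":0,"ay":0,"az":0},
    {"x":0,"y":0,"z":0,"ax":0,"ay":0,"az":0},
    {"x":0,"y":0,"z":0,"ax":0,"ay":0,"az":0}
  ],
  "grip": 50
}}

```text
clock: 2.92
ee_pos: [469.9, -425.0, 30.1]
ee_rot: [-3.14, -0.001, -1.596]
ft_force: [-1.2, -0.1, 6.4]
opening: 62.4
```

{"fn": "servo_tool", "kwargs": {
  "commands": [
    {"x":0,"y":0,"z":0.3,"ax":0,"ay":0,"az":0},
    {"x":0,"y":0,"z":0.8,"ax":0,"ay":0,"az":0},
    {"x":0,"y":0.3,"z":1.3,"ax":0,"ay":0,"az":0},
    {"x":0,"y":0.9,"z":1.5,"ax":0,"ay":0,"az":0},
    {"x":0.1,"y":1.7,"z":1.5,"ax":0,"ay":0,"az":0},
    {"x":0.15,"y":2.5,"z":1.5,"ax":0,"ay":0,"az":0},
    {"x":0.2,"y":3.3,"z":1.5,"ax":0,"ay":0,"az":0},
    {"x":0.25,"y":4.0,"z":1.5,"ax":0,"ay":0,"az":0}
  ],
  "grip": 50
}}

```text
clock: 3.92
ee_pos: [484.3, -182.9, 119.2]
ee_rot: [-3.141, -0.0, -1.596]
ft_force: [0.3, -0.8, -1.8]
opening: 62.3
```

{"fn": "servo_tool", "kwargs": {
  "commands": [
    {"x":0.02,"y":0.7,"z":0,"ax":0,"ay":0,"az":0},
    {"x":0.05,"y":1.5,"z":0,"ax":0,"ay":0,"az":0},
    {"x":0.08,"y":2.3,"z":0,"ax":0,"ay":0,"az":0},
    {"x":0.12,"y":3.1,"z":0,"ax":0,"ay":0,"az":0},
    {"x":0.15,"y":3.9,"z":0,"ax":0,"ay":0,"az":0},
    {"x":0.2,"y":4.7,"z":0,"ax":0,"ay":0,"az":0},
    {"x":0.2,"y":5.3,"z":0,"ax":0,"ay":0,"az":0},
    {"x":0.2,"y":5.58,"z":0,"ax":0,"ay":0,"az":0}
  ],
  "grip": 50
}}

```text
clock: 4.92
ee_pos: [497.8, 108.7, 119.0]
ee_rot: [3.141, 0.032, -1.537]
ft_force: [0.1, 0.3, -1.8]
opening: 62.4
```

{"fn": "servo_tool", "kwargs": {
  "commands": [
    {"x":0,"y":0,"z":0,"ax":0,"ay":0,"az":0},
    {"x":0,"y":0,"z":0,"ax":0,"ay":0,"az":0},
    {"x":0,"y":0,"z":0,"ax":0,"ay":0,"az":0}
  ],
  "grip": 50
}}

```text
clock: 5.3
ee_pos: [497.9, 107.6, 118.9]
ee_rot: [3.141, 0.032, -1.539]
ft_force: [0.4, 0.2, -2.6]
opening: 62.4
```

```bash
python3 - <<'E'
from h import *
d=grab('top','top3'); e=grab('side','side3')
cv2.imwrite('pics/c3.png',np.hstack([d['frame'][120:400,150:500],e['frame'][60:340,150:560]])[:,:,::-1])
E
```

```text
(no output)
```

View pics/c3.png

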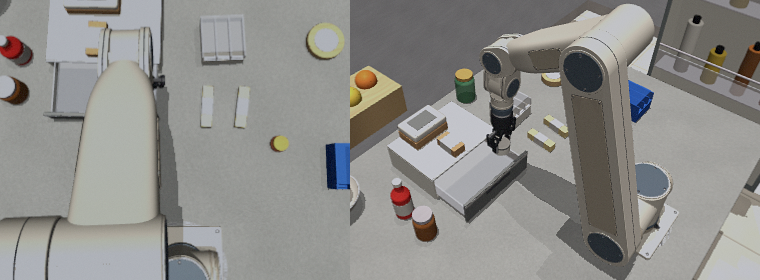

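```bash
python3 - <<'E'
from h import *
s=robot.get_state(); print(s['joints'].round(3),s['ee_pos'])
E
```

```text
[ 0.031  0.267 -0.325  0.979  0.032  3.141] [497.85106462 107.79761648 118.88351649]
```

{"fn": "servo_tool", "kwargs": {
  "commands": [
    {"x":0,"y":0,"z":0,"ax":0,"ay":0,"az":1},
    {"x":0,"y":0,"z":0,"ax":0,"ay":0,"az":2},
    {"x":0,"y":0,"z":0,"ax":0,"ay":0,"az":3},
    {"x":0,"y":0,"z":0,"ax":0,"ay":0,"az":4},
    {"x":0,"y":0,"z":0,"ax":0,"ay":0,"az":5},
    {"x":0,"y":0,"z":0,"ax":0,"ay":0,"az":5},
    {"x":0,"y":0,"z":0,"ax":0,"ay":0,"az":5}
  ],
  "grip": 50
}}

```text
clock: 6.28
ee_pos: [497.8, 108.2, 118.9]
ee_rot: [3.141, 0.032, -1.017]
ft_force: [-0.5, 0.5, -1.6]
opening: 62.7
```

{"fn": "servo_tool", "kwargs": {
  "commands": [
    {"x":0,"y":0.2,"z":0,"ax":-0.13,"ay":-0.08,"az":0},
    {"x":-0.01,"y":0.5,"z":0,"ax":-0.26,"ay":-0.16,"az":0},
    {"x":-0.02,"y":0.7,"z":0,"ax":-0.26,"ay":-0.16,"az":0},
    {"x":-0.02,"y":0.7,"z":0,"ax":-0.26,"ay":-0.16,"az":0},
    {"x":-0.02,"y":0.7,"z":-0.1,"ax":-0.26,"ay":-0.16,"az":0}
  ],
  "grip": 50
}}

```text
clock: 6.9
ee_pos: [496.8, 150.3, 112.9]
ee_rot: [3.141, -0.0, -1.014]
ft_force: [0.2, 0.4, -1.2]
opening: 62.4
```

{"fn": "servo_tool", "kwargs": {
  "commands": [
    {"x":0,"y":0,"z":-0.3,"ax":0,"ay":0,"az":0},
    {"x":0,"y":0,"z":-0.6,"ax":0,"ay":0,"az":0},
    {"x":0,"y":0,"z":-0.85,"ax":0,"ay":0,"az":0},
    {"x":0,"y":0,"z":-1.0,"ax":0,"ay":0,"az":0},
    {"x":0,"y":0,"z":-1.06,"ax":0,"ay":0,"az":0},
    {"x":0,"y":0,"z":-1.09,"ax":0,"ay":0,"az":0},
    {"x":0,"y":0,"z":-1.09,"ax":0,"ay":0,"az":0}
  ],
  "grip": 50
}}

```text
clock: 7.78
ee_pos: [496.8, 150.3, 47.7]
ee_rot: [3.141, -0.0, -1.014]
ft_force: [0.4, -0.9, -1.6]
opening: 61.8
```

{"fn": "servo_tool", "kwargs": {
  "commands": [
    {"x":0,"y":0,"z":-0.02,"ax":0,"ay":0,"az":0},
    {"x":0,"y":0,"z":-0.03,"ax":0,"ay":0,"az":0},
    {"x":0,"y":0,"z":-0.03,"ax":0,"ay":0,"az":0}
  ],
  "grip": 50
}}

```text
clock: 8.15
ee_pos: [497.7, 150.4, 47.0]
ee_rot: [-3.14, -0.001, -1.014]
ft_force: [0.2, -1.5, 8.2]
opening: 62.4
```

{"fn": "servo_tool", "kwargs": {
  "commands": [
    {"x":0,"y":0,"z":0,"ax":0,"ay":0,"az":0},
    {"x":0,"y":0,"z":0,"ax":0,"ay":0,"az":0},
    {"x":0,"y":0,"z":0,"ax":0,"ay":0,"az":0},
    {"x":0,"y":0,"z":0,"ax":0,"ay":0,"az":0}
  ],
  "grip": 82
}}

```text
clock: 8.65
ee_pos: [496.6, 150.3, 45.6]
ee_rot: [3.14, 0.0, -1.014]
ft_force: [1.2, -0.3, 0.3]
opening: 82.2
```

{"fn": "servo_tool", "kwargs": {
  "commands": [
    {"x":0,"y":0,"z":0.4,"ax":0,"ay":0,"az":0},
    {"x":0,"y":0,"z":0.9,"ax":0,"ay":0,"az":0},
    {"x":0,"y":0,"z":1.5,"ax":0,"ay":0,"az":1.5},
    {"x":0,"y":-0.5,"z":2.1,"ax":0,"ay":0,"az":3.2},
    {"x":0,"y":-1.1,"z":2.6,"ax":0,"ay":0,"az":4.9},
    {"x":0,"y":-1.8,"z":2.8,"ax":0,"ay":0,"az":6.6},
    {"x":0,"y":-2.6,"z":2.8,"ax":0,"ay":0,"az":8.3},
    {"x":0,"y":-3.4,"z":2.8,"ax":0,"ay":0,"az":10}
  ],
  "grip": 82
}}

```text
clock: 9.65
ee_pos: [496.5, -55.0, 213.9]
ee_rot: [3.14, -0.0, 0.039]
ft_force: [0.4, -0.0, -0.6]
opening: 82.1
```

{"fn": "servo_tool", "kwargs": {
  "commands": [
    {"x":0,"y":-0.5,"z":0,"ax":0,"ay":0,"az":1.7},
    {"x":0,"y":-0.5,"z":0,"ax":0,"ay":0,"az":3.4},
    {"x":0,"y":-0.5,"z":0,"ax":0,"ay":0,"az":5.1},
    {"x":0,"y":-0.5,"z":0,"ax":0,"ay":0,"az":6.8},
    {"x":0,"y":-0.5,"z":0,"ax":0,"ay":0,"az":8.5},
    {"x":0,"y":-0.5,"z":0,"ax":0,"ay":0,"az":10.2},
    {"x":0,"y":-0.5,"z":0,"ax":0,"ay":0,"az":11.9},
    {"x":0,"y":-0.5,"z":0,"ax":0,"ay":0,"az":13.6}
  ],
  "grip": 82
}}

```text
clock: 10.65
ee_pos: [496.5, -83.7, 213.6]
ee_rot: [3.141, 0.0, 1.463]
ft_force: [0.7, -0.1, -0.2]
opening: 81.9
```

```bash
python3 - <<'E'
from h import *
d=grab('top','top4'); e=grab('side','side4'); s=robot.get_state(); print(s['ee_pos'],s['ee_rot'],s['joints'].round(2))
cv2.imwrite('pics/c4.png',np.hstack([d['frame'][60:340,150:500],e['frame'][60:340,150:560]])[:,:,::-1])
E
```

```text
[496.55038421 -83.67732596 213.59924538] [3.14069064e+00 1.17950113e-04 1.45922062e+00] [-0.33  0.19 -0.17  1.21  0.   -0.22]
```

View pics/c4.png

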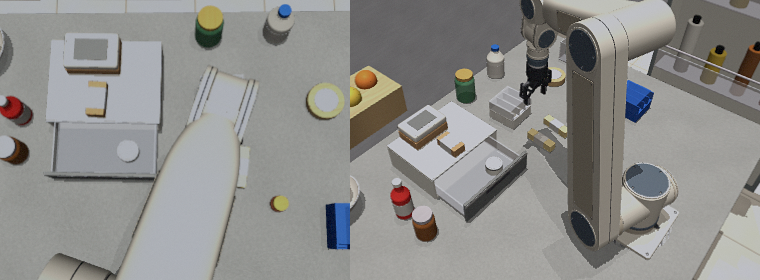

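```bash
python3 - <<'E'
from h import *
d=load('top4'); P=cloud(d); X,Y,Z=P[...,0],P[...,1],P[...,2]
def st(n,b):
    p=P[b].astype(np.float32); print(n,len(p),p.mean(0).round(1),cv2.minAreaRect(p[:,:2]))
st('carton',(Z>137)&(Z<150)&(X>540)&(X<700)&(Y>150)&(Y<300))
st('tub',(Z>44)&(Z<60)&(X>440)&(X<540)&(Y>80)&(Y<260))
st('front',(Z>90)&(Z<104)&(X>395)&(X<440)&(Y>70)&(Y<360))
E
```

```text
Traceback (most recent call last):
cv2.error: OpenCV(4.12.0) /io/opencv/modules/imgproc/src/convhull.cpp:143: error: (-215:Assertion failed) total >= 0 && (depth == CV_32F || depth == CV_32S) in function 'convexHull'
```

```bash
python3 - <<'E'
from h import *
d=load('top4'); P=cloud(d); X,Y,Z=P[...,0],P[...,1],P[...,2]
def st(n,b):
    p=np.ascontiguousarray(P[b],dtype=np.float32); print(n,len(p),p.mean(0).round(1) if len(p) else ''); 
    if len(p)>5: print(cv2.minAreaRect(np.ascontiguousarray(p[:,:2])))
print(P[155,246])
st('carton',(Z>137)&(Z<150)&(X>540)&(X<700)&(Y>150)&(Y<300))
st('tub',(Z>44)&(Z<60)&(X>440)&(X<540)&(Y>80)&(Y<260))
st('front',(Z>90)&(Z<104)&(X>395)&(X<440)&(Y>70)&(Y<360))
E
```

```text
[637.76450129 226.50047157 142.80037133]
carton 625 [629.  227.7 143.6]
((630.841552734375, 227.86199951171875), (51.99140167236328, 99.09437561035156), 86.57038879394531)
tub 396 [497.5 149.6  52.9]
((497.6907653808594, 149.676513671875), (63.08058166503906, 63.156768798828125), 23.679176330566406)
front 431 [423.2 215.3  97. ]
((423.5138244628906, 215.5771484375), (288.32769775390625, 11.391069412231445), 88.5346908569336)
```

{"fn": "servo_tool", "kwargs": {
  "commands": [
    {"x":0.3,"y":0.75,"z":0,"ax":0,"ay":0,"az":0.1},
    {"x":0.65,"y":1.5,"z":0,"ax":0,"ay":0,"az":0.2},
    {"x":1.0,"y":2.25,"z":0,"ax":0,"ay":0,"az":0.3},
    {"x":1.35,"y":3.0,"z":0,"ax":0,"ay":0,"az":0.45},
    {"x":1.7,"y":3.75,"z":0,"ax":0,"ay":0,"az":0.45},
    {"x":2.05,"y":4.5,"z":0,"ax":0,"ay":0,"az":0.45},
    {"x":2.22,"y":5.19,"z":0,"ax":0,"ay":0,"az":0.45},
    {"x":2.22,"y":5.19,"z":-0.2,"ax":0,"ay":0,"az":0.45}
  ],
  "grip": 82
}}

```text
clock: 11.75
ee_pos: [630.3, 230.6, 201.2]
ee_rot: [3.14, -0.0, 1.503]
ft_force: [0.4, 0.1, 0.6]
opening: 82.1
```

{"fn": "servo_tool", "kwargs": {
  "commands": [
    {"x":0,"y":0,"z":-0.3,"ax":0,"ay":0,"az":0},
    {"x":0,"y":0,"z":-0.6,"ax":0,"ay":0,"az":0},
    {"x":0,"y":0,"z":-0.85,"ax":0,"ay":0,"az":0},
    {"x":0,"y":0,"z":-0.85,"ax":0,"ay":0,"az":0}
  ],
  "grip": 82
}}

```text
clock: 12.25
ee_pos: [629.2, 227.0, 149.4]
ee_rot: [-3.14, 0.001, 1.502]
ft_force: [0.4, 0.2, -0.3]
opening: 82.1
```

{"fn": "servo_tool", "kwargs": {
  "commands": [
    {"x":0,"y":0,"z":-0.1,"ax":0,"ay":0,"az":0},
    {"x":0,"y":0,"z":-0.2,"ax":0,"ay":0,"az":0},
    {"x":0,"y":0,"z":-0.2,"ax":0,"ay":0,"az":0}
  ],
  "grip": 82
}}

```text
clock: 12.62
ee_pos: [629.6, 227.7, 138.4]
ee_rot: [3.141, 0.0, 1.504]
ft_force: [0.2, -0.7, -0.0]
opening: 81.9
```

{"fn": "servo_tool", "kwargs": {
  "commands": [
    {"x":0,"y":0,"z":0,"ax":0,"ay":0,"az":0},
    {"x":0,"y":0,"z":0,"ax":0,"ay":0,"az":0},
    {"x":0,"y":0,"z":0,"ax":0,"ay":0,"az":0},
    {"x":0,"y":0,"z":0,"ax":0,"ay":0,"az":0},
    {"x":0,"y":0,"z":0,"ax":0,"ay":0,"az":0},
    {"x":0,"y":0,"z":0,"ax":0,"ay":0,"az":0}
  ],
  "grip": 38
}}

```text
clock: 13.38
ee_pos: [630.0, 227.8, 139.3]
ee_rot: [3.14, -0.0, 1.504]
ft_force: [-0.6, 0.9, 6.6]
opening: 48.8
```

{"fn": "servo_tool", "kwargs": {
  "commands": [
    {"x":0,"y":0,"z":0.25,"ax":0,"ay":0,"az":0},
    {"x":0,"y":0,"z":0.5,"ax":0,"ay":0,"az":0},
    {"x":-0.4,"y":0.2,"z":0.5,"ax":0,"ay":0,"az":0.1},
    {"x":-0.9,"y":0.4,"z":0.5,"ax":0,"ay":0,"az":0.2},
    {"x":-1.4,"y":0.6,"z":0.5,"ax":0,"ay":0,"az":0.3},
    {"x":-1.9,"y":0.88,"z":0.5,"ax":0,"ay":0,"az":0.4},
    {"x":-2.16,"y":0.88,"z":0.5,"ax":0,"ay":0,"az":0.4},
    {"x":-2.16,"y":0.88,"z":0.5,"ax":0,"ay":0,"az":0.4}
  ],
  "grip": 38
}}

```text
clock: 14.38
ee_pos: [499.9, 280.5, 169.5]
ee_rot: [3.14, 0.0, 1.547]
ft_force: [-0.3, 0.1, -2.3]
opening: 48.7
```

{"fn": "servo_tool", "kwargs": {
  "commands": [
    {"x":0,"y":0,"z":-0.3,"ax":0,"ay":0,"az":0},
    {"x":0,"y":0,"z":-0.7,"ax":0,"ay":0,"az":0},
    {"x":0,"y":0,"z":-1.1,"ax":0,"ay":0,"az":0},
    {"x":0,"y":0,"z":-1.4,"ax":0,"ay":0,"az":0},
    {"x":0,"y":0,"z":-1.7,"ax":0,"ay":0,"az":0},
    {"x":0,"y":0,"z":-1.85,"ax":0,"ay":0,"az":0},
    {"x":0,"y":0,"z":-1.95,"ax":0,"ay":0,"az":0},
    {"x":0,"y":0,"z":-1.95,"ax":0,"ay":0,"az":0}
  ],
  "grip": 38
}}

```text
clock: 15.38
ee_pos: [500.5, 280.4, 51.7]
ee_rot: [3.141, 0.0, 1.546]
ft_force: [0.2, -0.7, -1.0]
opening: 49.0
```

{"fn": "servo_tool", "kwargs": {
  "commands": [
    {"x":0,"y":0,"z":-0.04,"ax":0,"ay":0,"az":0},
    {"x":0,"y":0,"z":-0.07,"ax":0,"ay":0,"az":0},
    {"x":0,"y":0,"z":-0.09,"ax":0,"ay":0,"az":0},
    {"x":0,"y":0,"z":-0.09,"ax":0,"ay":0,"az":0}
  ],
  "grip": 38
}}

```text
clock: 15.88
ee_pos: [500.2, 280.5, 46.3]
ee_rot: [3.14, 0.0, 1.546]
ft_force: [-0.3, 0.3, -1.3]
opening: 49.0
```

{"fn": "servo_tool", "kwargs": {
  "commands": [
    {"x":0,"y":0,"z":-0.02,"ax":0,"ay":0,"az":0},
    {"x":0,"y":0,"z":-0.02,"ax":0,"ay":0,"az":0}
  ],
  "grip": 38
}}

```text
clock: 16.12
ee_pos: [501.0, 280.5, 46.2]
ee_rot: [3.138, -0.0, 1.546]
ft_force: [-0.3, -1.8, 6.6]
opening: 49.0
```

{"fn": "servo_tool", "kwargs": {
  "commands": [
    {"x":0,"y":0,"z":0,"ax":0,"ay":0,"az":0},
    {"x":0,"y":0,"z":0,"ax":0,"ay":0,"az":0},
    {"x":0,"y":0,"z":0,"ax":0,"ay":0,"az":0},
    {"x":0,"y":0,"z":0,"ax":0,"ay":0,"az":0}
  ],
  "grip": 70
}}

```text
clock: 16.62
ee_pos: [500.2, 280.5, 45.0]
ee_rot: [3.141, 0.0, 1.546]
ft_force: [-0.2, -0.4, 1.5]
opening: 70.0
```

{"fn": "servo_tool", "kwargs": {
  "commands": [
    {"x":0,"y":0,"z":0.3,"ax":0,"ay":0,"az":0},
    {"x":0,"y":0,"z":0.8,"ax":0,"ay":0,"az":0},
    {"x":0,"y":-0.2,"z":1.5,"ax":0,"ay":0,"az":0},
    {"x":0,"y":-0.8,"z":2.0,"ax":0,"ay":0,"az":0},
    {"x":0,"y":-1.6,"z":2.0,"ax":0,"ay":0,"az":0},
    {"x":0,"y":-2.5,"z":2.0,"ax":0,"ay":0,"az":0},
    {"x":0,"y":-3.4,"z":2.0,"ax":0,"ay":0,"az":0},
    {"x":0,"y":-4.2,"z":2.0,"ax":0,"ay":0,"az":0}
  ],
  "grip": 70
}}

```text
clock: 17.62
ee_pos: [500.0, 26.8, 165.2]
ee_rot: [3.14, 0.0, 1.546]
ft_force: [0.4, 0.0, 0.4]
opening: 69.9
```

```bash
python3 - <<'E'
from h import *
d=grab('top','top5'); e=grab('side','side5'); s=robot.get_state(); print(s['ee_pos'],s['ee_rot'],s['joints'].round(2))
cv2.imwrite('pics/c5.png',np.hstack([d['frame'][60:400,60:400],e['frame'][60:400,130:560]])[:,:,::-1])
E
```

```text
[500.26179183  24.86444124 165.10352475] [3.14038199e+00 1.07545992e-03 1.54175051e+00] [-0.12  0.22 -0.26  1.09 -0.   -0.09]
```

View pics/c5.png

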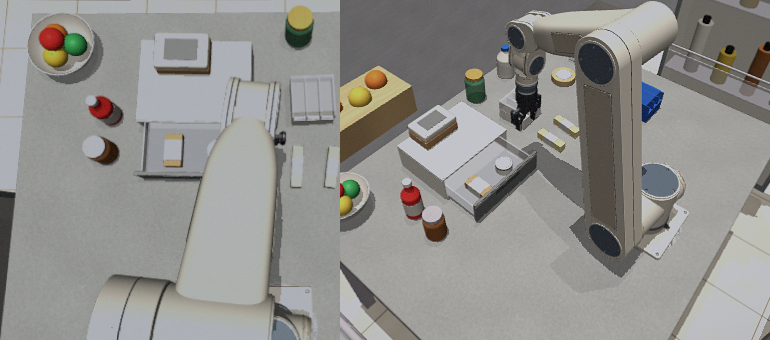

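{"fn": "servo_tool", "kwargs": {
  "commands": [
    {"x":-0.6,"y":0.4,"z":0,"ax":0,"ay":0,"az":0},
    {"x":-1.3,"y":0.9,"z":0,"ax":0,"ay":0,"az":0},
    {"x":-2.0,"y":1.5,"z":0,"ax":0,"ay":0,"az":0},
    {"x":-2.2,"y":2.3,"z":0,"ax":0,"ay":0,"az":0},
    {"x":-2.2,"y":3.0,"z":-0.3,"ax":0,"ay":0,"az":0},
    {"x":-2.2,"y":3.2,"z":-0.9,"ax":0,"ay":0,"az":0},
    {"x":-2.2,"y":3.2,"z":-1.42,"ax":0,"ay":0,"az":0},
    {"x":-2.2,"y":3.2,"z":-1.42,"ax":0,"ay":0,"az":0}
  ],
  "grip": 0
}}

```text
clock: 18.73
ee_pos: [366.6, 220.7, 78.5]
ee_rot: [-3.139, 0.002, 1.547]
ft_force: [1.0, 0.2, 0.6]
opening: 0.1
```

```bash
python3 - <<'E'
from h import *
s=robot.get_state(); print(s['ee_pos'],s['ee_rot'])
d=grab('top','top6'); e=grab('side','side6')
cv2.imwrite('pics/c6.png',np.hstack([d['frame'][60:400,60:400],e['frame'][60:400,130:560]])[:,:,::-1])
E
```

```text
[366.59953858 220.6583181   78.47050563] [-3.13875472e+00  1.52656628e-03  1.54719357e+00]
```

View pics/c6.png

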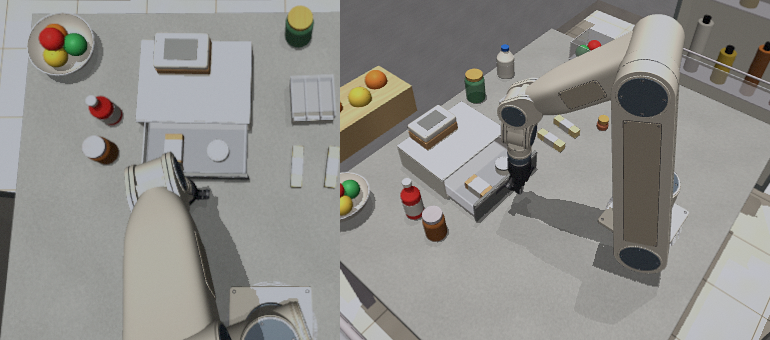

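{"fn": "servo_tool", "kwargs": {
  "commands": [
    {"x":0.3,"y":0,"z":0,"ax":0,"ay":0,"az":0},
    {"x":0.5,"y":0,"z":0,"ax":0,"ay":0,"az":0},
    {"x":0.6,"y":0,"z":0,"ax":0,"ay":0,"az":0},
    {"x":0.7,"y":0,"z":0,"ax":0,"ay":0,"az":0},
    {"x":0.85,"y":0,"z":0,"ax":0,"ay":0,"az":0},
    {"x":1.0,"y":-0.01,"z":0,"ax":0,"ay":0,"az":0},
    {"x":1.15,"y":-0.02,"z":0,"ax":0,"ay":0,"az":0},
    {"x":1.3,"y":-0.03,"z":0,"ax":0,"ay":0,"az":0}
  ],
  "grip": 0
}}

```text
clock: 19.82
ee_pos: [446.8, 218.7, 79.8]
ee_rot: [3.141, 0.0, 1.546]
ft_force: [-1.8, 0.9, -0.3]
opening: -0.2
```

{"fn": "servo_tool", "kwargs": {
  "commands": [
    {"x":0.15,"y":0,"z":0,"ax":0,"ay":0,"az":0},
    {"x":0.3,"y":0,"z":0,"ax":0,"ay":0,"az":0},
    {"x":0.45,"y":-0.01,"z":0,"ax":0,"ay":0,"az":0},
    {"x":0.6,"y":-0.01,"z":0,"ax":0,"ay":0,"az":0},
    {"x":0.75,"y":-0.02,"z":0,"ax":0,"ay":0,"az":0},
    {"x":0.9,"y":-0.02,"z":0,"ax":0,"ay":0,"az":0},
    {"x":1.05,"y":-0.03,"z":0,"ax":0,"ay":0,"az":0},
    {"x":1.2,"y":-0.03,"z":0,"ax":0,"ay":0,"az":0}
  ],
  "grip": 0
}}

```text
clock: 20.82
ee_pos: [518.8, 216.8, 79.9]
ee_rot: [3.141, 0.0, 1.546]
ft_force: [-2.1, -0.9, -0.7]
opening: -0.1
```

{"fn": "servo_tool", "kwargs": {
  "commands": [
    {"x":0.1,"y":0,"z":0,"ax":0,"ay":0,"az":0},
    {"x":0.2,"y":0,"z":0,"ax":0,"ay":0,"az":0},
    {"x":0.25,"y":-0.01,"z":0,"ax":0,"ay":0,"az":0},
    {"x":0.3,"y":-0.01,"z":0,"ax":0,"ay":0,"az":0},
    {"x":0.35,"y":-0.01,"z":0,"ax":0,"ay":0,"az":0}
  ],
  "grip": 0
}}

```text
clock: 21.45
ee_pos: [536.9, 216.3, 79.6]
ee_rot: [-3.138, 0.0, 1.547]
ft_force: [-18.4, 0.1, 9.8]
opening: 0.4
```

```bash
python3 - <<'E'
from h import *
d=grab('top','top7'); e=grab('side','side7')
P=cloud(d); X,Y,Z=P[...,0],P[...,1],P[...,2]
for y0 in(100,320):
  b=(Z>90)&(Z<104)&(X>480)&(X<600)&(abs(Y-y0)<25); print(y0,b.sum(),P[b].mean(0) if b.sum() else '')
cv2.imwrite('pics/c7.png',np.hstack([d['frame'][60:400,60:400],e['frame'][60:400,130:560]])[:,:,::-1])
E
```

```text
100 72 [550.49567304  98.61024069  96.83257711]
320 0
```

View pics/c7.png

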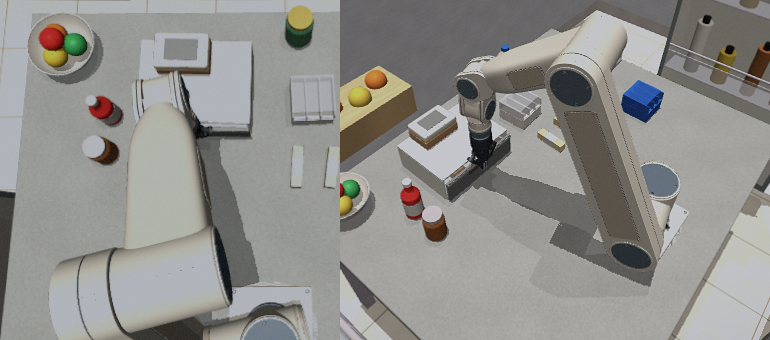

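{"fn": "servo_tool", "kwargs": {
  "commands": [
    {"x":0,"y":0,"z":0,"ax":0,"ay":0,"az":0},
    {"x":0,"y":0,"z":0,"ax":0,"ay":0,"az":0}
  ],
  "grip": 0
}}

```text
clock: 21.8
ee_pos: [536.8, 216.3, 79.4]
ee_rot: [-3.138, 0.001, 1.547]
ft_force: [-9.3, -1.3, 3.2]
opening: 0.1
```

```bash
python3 - <<'E'
from h import *
s=robot.get_state(); print(s['ee_pos'],s['ft_force'],s['ft_torque'])
d=load('side7'); im=d['frame'][140:270,240:400][:,:,::-1]; cv2.imwrite('pics/c8.png',cv2.resize(im,None,fx=4.5,fy=4.5,interpolation=cv2.INTER_CUBIC))
E
```

```text
[536.77889873 216.29581384  79.37014446] [-9.31128482 -1.30153943  3.22631815] [-1.13115497e-03  1.85153617e+00  3.92778340e-03]
```

View pics/c8.png

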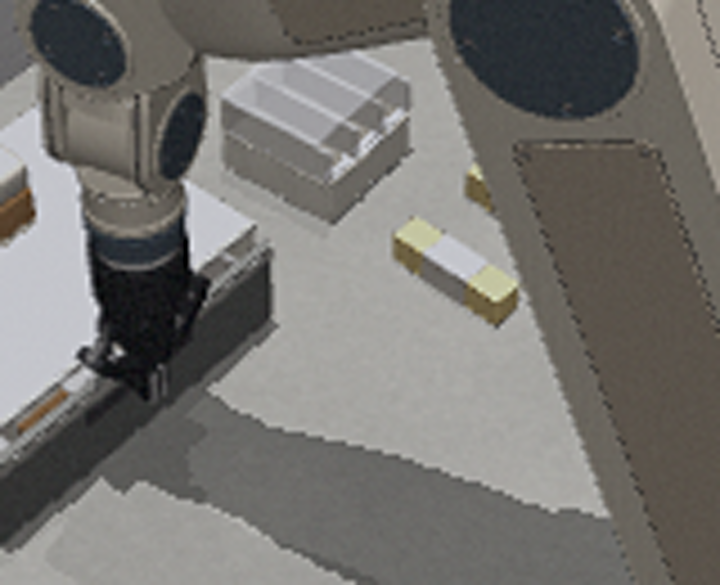

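{"fn": "servo_tool", "kwargs": {
  "commands": [
    {"x":0.02,"y":0,"z":0,"ax":0,"ay":0,"az":0},
    {"x":0.04,"y":0,"z":0,"ax":0,"ay":0,"az":0},
    {"x":0.06,"y":0,"z":0,"ax":0,"ay":0,"az":0},
    {"x":0.06,"y":0,"z":0,"ax":0,"ay":0,"az":0}
  ],
  "grip": 0
}}

```text
clock: 22.3
ee_pos: [540.9, 216.3, 79.1]
ee_rot: [-3.139, 0.001, 1.547]
ft_force: [-4.9, 1.0, -2.3]
opening: 0.3
```

{"fn": "servo_tool", "kwargs": {
  "commands": [
    {"x":0.02,"y":0,"z":0,"ax":0,"ay":0,"az":0},
    {"x":0.04,"y":0,"z":0,"ax":0,"ay":0,"az":0},
    {"x":0.06,"y":0,"z":0,"ax":0,"ay":0,"az":0},
    {"x":0.08,"y":0,"z":0,"ax":0,"ay":0,"az":0}
  ],
  "grip": 0
}}

```text
clock: 22.8
ee_pos: [547.7, 216.4, 79.8]
ee_rot: [3.14, 0.0, 1.546]
ft_force: [-1.2, -0.7, -0.8]
opening: -0.1
```

{"fn": "servo_tool", "kwargs": {
  "commands": [
    {"x":0.02,"y":0,"z":0,"ax":0,"ay":0,"az":0},
    {"x":0.04,"y":0,"z":0,"ax":0,"ay":0,"az":0},
    {"x":0.06,"y":0,"z":0,"ax":0,"ay":0,"az":0},
    {"x":0.06,"y":0,"z":0,"ax":0,"ay":0,"az":0}
  ],
  "grip": 0
}}

```text
clock: 23.3
ee_pos: [548.9, 216.3, 79.5]
ee_rot: [-3.138, 0.0, 1.547]
ft_force: [-12.7, 0.4, 3.3]
opening: -0.0
```

{"fn": "servo_tool", "kwargs": {
  "commands": [
    {"x":-0.1,"y":0,"z":0,"ax":0,"ay":0,"az":0},
    {"x":-0.4,"y":0,"z":0,"ax":0,"ay":0,"az":0},
    {"x":-1.0,"y":0,"z":0.2,"ax":0,"ay":0,"az":0},
    {"x":-1.5,"y":0,"z":0.8,"ax":0,"ay":0,"az":0},
    {"x":-2.0,"y":0,"z":1.4,"ax":0,"ay":0,"az":0},
    {"x":-2.0,"y":0,"z":1.4,"ax":0,"ay":0,"az":0}
  ],
  "grip": 60
}}

```text
clock: 24.05
ee_pos: [431.4, 216.8, 167.0]
ee_rot: [3.134, -0.002, 1.547]
ft_force: [0.5, 0.7, -0.8]
opening: 60.0
```

```bash
cat > m.py <<'E'
from h import *
import sys
d=grab('top',sys.argv[1]); e=grab('side',sys.argv[1]+'s')
P=cloud(d); X,Y,Z=P[...,0],P[...,1],P[...,2]
s=robot.get_state(); print(s['clock'],s['ee_pos'].round(1),s['ee_rot'].round(3))
for y0 in(80,320):
  b=(Z>88)&(Z<104)&(X>480)&(X<600)&(abs(Y-y0)<25); print('front',y0,b.sum(),P[b].mean(0) if b.sum() else '')
for n,b in (('A',(Z>24)&(Z<40)&(X>370)&(X<530)&(Y>-120)&(Y<-40)),('B',(Z>24)&(Z<40)&(X>370)&(X<530)&(Y>-225)&(Y<-135))):
  if b.sum()>50:
    p=np.ascontiguousarray(P[b][:,:2],dtype=np.float32); r=cv2.minAreaRect(p); w,v=np.linalg.eigh(np.cov(p.T)); a=np.degrees(np.arctan2(v[1,1],v[0,1]))
    print(n,b.sum(),p.mean(0),r,(a+90)%180-90)
cv2.imwrite('pics/'+sys.argv[1]+'c.png',np.hstack([d['frame'][60:400,120:500],e['frame'][60:400,150:560]])[:,:,::-1])
E
python3 m.py t9
```

```text
24.15 [431.9 216.5 164.4] [ 3.138 -0.     1.546]
front 80 73 [562.07175645  80.78548977  97.63438312]
front 320 1 [589.10394719 334.00552844 101.93594342]
A 449 [453.18872 -80.11968] ((453.825439453125, -80.21399688720703), (32.678733825683594, 118.99827575683594), 86.16062927246094) -3.6751868938698635
B 464 [ 450.6931  -181.91797] ((451.6581115722656, -182.36329650878906), (32.76723098754883, 119.8927230834961), 82.02021789550781) -8.315119854304044
```

View pics/t9c.png

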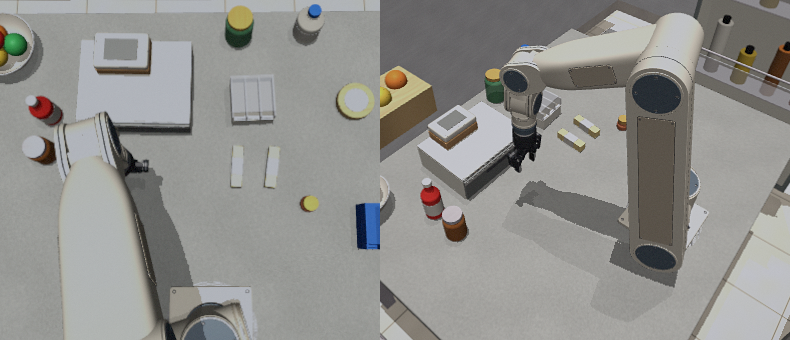

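{"fn": "servo_tool", "kwargs": {
  "commands": [
    {"x":-0.1,"y":-0.7,"z":0,"ax":0,"ay":0,"az":0},
    {"x":-0.2,"y":-1.4,"z":0,"ax":0,"ay":0,"az":-0.1},
    {"x":-0.3,"y":-2.2,"z":0,"ax":0,"ay":0,"az":-0.2},
    {"x":-0.4,"y":-3.0,"z":0,"ax":0,"ay":0,"az":-0.37},
    {"x":-0.4,"y":-3.8,"z":-0.2,"ax":0,"ay":0,"az":-0.37},
    {"x":-0.4,"y":-4.5,"z":-0.5,"ax":0,"ay":0,"az":-0.37},
    {"x":-0.4,"y":-4.9,"z":-1.0,"ax":0,"ay":0,"az":-0.37},
    {"x":-0.4,"y":-4.9,"z":-1.4,"ax":0,"ay":0,"az":-0.37}
  ],
  "grip": 60
}}

```text
clock: 25.15
ee_pos: [407.4, -79.8, 77.9]
ee_rot: [-3.142, 0.0, 1.504]
ft_force: [-0.2, -0.3, -0.2]
opening: 59.7
```

{"fn": "servo_tool", "kwargs": {
  "commands": [
    {"x":0,"y":0,"z":0,"ax":0,"ay":0,"az":0},
    {"x":0,"y":0,"z":0,"ax":0,"ay":0,"az":0}
  ],
  "grip": 60
}}

```text
clock: 25.4
ee_pos: [407.7, -77.8, 80.1]
ee_rot: [3.141, 0.0, 1.507]
ft_force: [0.1, 0.4, -0.2]
opening: 60.1
```

{"fn": "servo_tool", "kwargs": {
  "commands": [
    {"x":0,"y":0.01,"z":-0.3,"ax":0,"ay":0,"az":0},
    {"x":0,"y":0.01,"z":-0.6,"ax":0,"ay":0,"az":0},
    {"x":0,"y":0.01,"z":-0.8,"ax":0,"ay":0,"az":0},
    {"x":0,"y":0.01,"z":-0.88,"ax":0,"ay":0,"az":0},
    {"x":0,"y":0.01,"z":-0.88,"ax":0,"ay":0,"az":0}
  ],
  "grip": 60
}}

```text
clock: 26.02
ee_pos: [407.4, -77.1, 27.2]
ee_rot: [3.14, 0.0, 1.508]
ft_force: [0.2, 0.1, 0.2]
opening: 59.9
```

{"fn": "servo_tool", "kwargs": {
  "commands": [
    {"x":0,"y":0,"z":0,"ax":0,"ay":0,"az":0},
    {"x":0,"y":0,"z":0,"ax":0,"ay":0,"az":0},
    {"x":0,"y":0,"z":0,"ax":0,"ay":0,"az":0},
    {"x":0,"y":0,"z":0,"ax":0,"ay":0,"az":0},
    {"x":0,"y":0,"z":0,"ax":0,"ay":0,"az":0},
    {"x":0,"y":0,"z":0,"ax":0,"ay":0,"az":0}
  ],
  "grip": 20
}}

```text
clock: 26.78
ee_pos: [407.5, -77.2, 27.7]
ee_rot: [3.139, 0.0, 1.507]
ft_force: [-2.0, -0.0, 5.3]
opening: 30.8
```

{"fn": "servo_tool", "kwargs": {
  "commands": [
    {"x":0,"y":0,"z":0.3,"ax":0,"ay":0,"az":0},
    {"x":0,"y":0,"z":0.7,"ax":0,"ay":0,"az":0},
    {"x":0,"y":0,"z":0.87,"ax":0,"ay":0,"az":0},
    {"x":0.3,"y":-0.1,"z":0.87,"ax":0,"ay":0,"az":0.4},
    {"x":0.6,"y":-0.2,"z":0.87,"ax":0,"ay":0,"az":0.8},
    {"x":0.93,"y":-0.27,"z":0.87,"ax":0,"ay":0,"az":1.0},
    {"x":0.93,"y":-0.27,"z":0.87,"ax":0,"ay":0,"az":1.0},
    {"x":0.93,"y":-0.27,"z":0.87,"ax":0,"ay":0,"az":1.0}
  ],
  "grip": 20
}}

```text
clock: 27.78
ee_pos: [462.1, -93.0, 78.9]
ee_rot: [-3.141, -0.0, 1.612]
ft_force: [0.2, -0.5, -0.8]
opening: 31.2
```

```bash
cat > v.py <<'E'
from h import *
import sys
n=sys.argv[1]
d=grab('top',n); e=grab('side',n+'s')
s=robot.get_state(); print(s['clock'],s['ee_pos'].round(1),s['ee_rot'].round(4),s['ft_force'].round(1),s['opening'])
a=cv2.resize(d['frame'][120:260,310:440],None,fx=3,fy=3,interpolation=cv2.INTER_CUBIC)
b=cv2.resize(e['frame'][120:260,260:390],None,fx=3,fy=3,interpolation=cv2.INTER_CUBIC)
cv2.imwrite('pics/'+n+'c.png',np.hstack([a,b])[:,:,::-1])
P=cloud(d); X,Y,Z=P[...,0],P[...,1],P[...,2]
for zl,zh in((77,92),):
  for x0 in range(520,600,8):
    b=(Z>zl)&(Z<zh)&(X>x0)&(X<x0+8)&(Y<-50)&(Y>-200)
    if b.sum()>3: print(x0+4,b.sum(),Y[b].min().round(1),Y[b].max().round(1),((Y[b].min()+Y[b].max())/2).round(1),Y[b].mean().round(1),Z[b].mean().round(1))
E
python3 v.py v1
```

```text
27.875 [462.2 -93.   79.1] [ 3.1412e+00 -1.0000e-04  1.6118e+00] [ 0.3 -0.2 -0.9] 31.049629124182342
588 10 -189.2 -66.6 -127.9 -116.0 85.6
596 13 -189.6 -66.7 -128.1 -129.5 86.1
```

View pics/v1c.png

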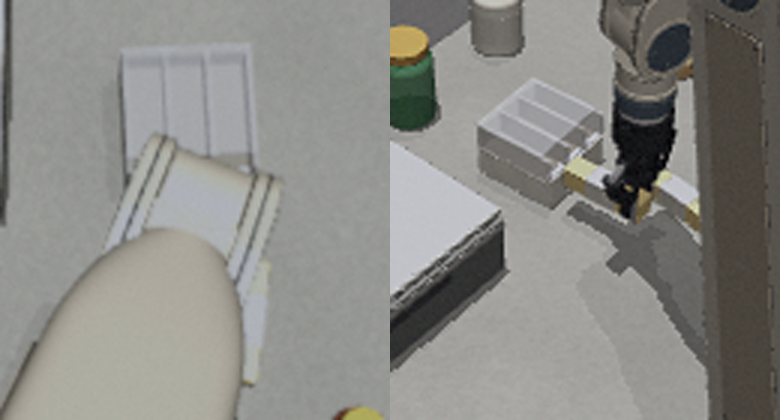

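```bash
cat > sc.py <<'E'
from h import *
import sys
kx=np.array([.9991,.0419]);ky=np.array([-.0419,.9991]);m3=np.array([584.4,-88.5])
d=load(sys.argv[1]); P=cloud(d); X,Y,Z=P[...,0],P[...,1],P[...,2]
ax=(X-m3[0])*kx[0]+(Y-m3[1])*kx[1]; la=(X-m3[0])*ky[0]+(Y-m3[1])*ky[1]
b=(Z>72)&(Z<100)&(ax>-125)&(ax<130)&(abs(la)<140)
for a0 in range(-120,130,8):
    s=b&(ax>=a0)&(ax<a0+8)
    if s.sum()>2: print(a0+4,s.sum(),'lat %.1f..%.1f mean %.1f  z %.1f..%.1f'%(la[s].min(),la[s].max(),la[s].mean(),Z[s].min(),Z[s].max()))
s=(Z>52)&(Z<90)&(ax>-60)&(ax<-2)&(abs(la)<30)
print('stick z hist',np.percentile(Z[s],[5,25,50,75,90,95]).round(1),s.sum())
g=d['frame'][150:215,305:370][:,:,::-1]; cv2.imwrite('pics/'+sys.argv[1]+'z.png',cv2.resize(g,None,fx=9,fy=9,interpolation=cv2.INTER_CUBIC))
E
python3 sc.py v1s
python3 - <<'E'
from h import *
d=load('side0');P=cloud(d);X,Y,Z=P[...,0],P[...,1],P[...,2]
for n,b in(('A',(Z>26)&(Z<40)&(X>370)&(X<530)&(Y>-120)&(Y<-40)),('keep',(Z>82)&(Z<100)&(X>560)&(X<740)&(Y>-220)&(Y<-40)),('carton',(Z>138)&(Z<150)&(X>550)&(X<700)&(Y>180)&(Y<275))):
    p=np.ascontiguousarray(P[b][:,:2],dtype=np.float32); print(n,b.sum(),cv2.minAreaRect(p),P[b].mean(0))
E
```

```text
-84 3 lat 13.3..20.4 mean 16.9  z 72.8..87.2
-76 10 lat -12.0..19.4 mean 12.2  z 72.0..88.0
-68 11 lat -12.0..19.9 mean 4.8  z 79.5..88.1
-60 14 lat -17.3..20.2 mean 2.7  z 73.3..86.0
-52 18 lat -16.9..18.6 mean 4.8  z 74.0..89.3
-44 14 lat -16.7..18.0 mean 3.1  z 74.4..91.2
-36 16 lat -10.5..18.3 mean 4.3  z 73.9..88.3
-28 15 lat -14.3..21.0 mean 5.3  z 73.0..88.7
-20 8 lat -8.6..16.9 mean 6.4  z 79.3..86.6
-4 9 lat -94.3..24.2 mean -35.1  z 73.9..90.0
4 22 lat -103.7..25.4 mean -35.8  z 72.1..92.5
12 38 lat -104.2..25.6 mean -41.2  z 72.4..95.4
20 53 lat -98.7..26.1 mean -32.3  z 73.2..96.6
28 49 lat -97.3..27.5 mean -31.9  z 75.0..97.0
36 39 lat -101.7..23.4 mean -29.4  z 77.5..96.2
44 42 lat -101.8..23.0 mean -35.5  z 77.5..93.4
52 50 lat -96.0..24.2 mean -31.6  z 72.9..96.1
60 45 lat -104.3..30.1 mean -30.6  z 72.3..96.8
68 43 lat -102.2..25.9 mean -34.3  z 73.2..95.0
76 47 lat -101.6..25.3 mean -31.8  z 78.5..95.7
84 41 lat -103.3..24.4 mean -33.5  z 74.9..96.1
92 40 lat -96.3..28.7 mean -26.5  z 78.7..95.6
100 42 lat -106.1..25.5 mean -34.9  z 74.8..99.0
108 47 lat -100.6..23.2 mean -35.6  z 75.7..95.7
116 36 lat -98.9..25.0 mean -27.4  z 73.0..94.0
124 19 lat -92.9..21.2 mean -40.4  z 78.6..90.5
stick z hist [57.3 68.8 81.  84.7 86.5 87.5] 110
A 207 ((450.39166259765625, -78.88016510009766), (41.14186096191406, 121.9140396118164), 84.20053100585938) [449.42749246 -77.58496426  32.63315646]
keep 589 ((646.7429809570312, -125.25020599365234), (132.3944091796875, 131.7175750732422), 1.2201465368270874) [ 649.69768201 -121.35354207   89.67309285]
carton 307 ((627.6775512695312, 228.73675537109375), (56.39948272705078, 104.02466583251953), 86.40400695800781) [625.42352729 230.44529931 144.12586307]
```

View pics/v1sz.png

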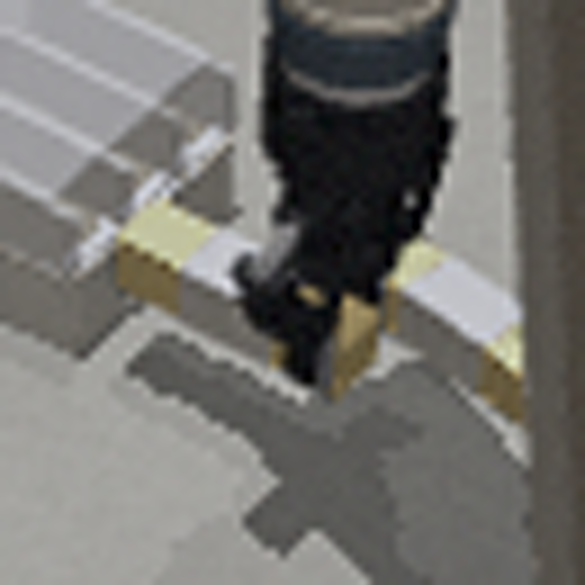

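{"fn": "servo_tool", "kwargs": {
  "commands": [
    {"x":0.08,"y":0.003,"z":0,"ax":0,"ay":0,"az":0},
    {"x":0.16,"y":0.007,"z":0,"ax":0,"ay":0,"az":0},
    {"x":0.22,"y":0.009,"z":0,"ax":0,"ay":0,"az":0},
    {"x":0.28,"y":0.012,"z":0,"ax":0,"ay":0,"az":0},
    {"x":0.34,"y":0.014,"z":0,"ax":0,"ay":0,"az":0},
    {"x":0.4,"y":0.017,"z":0,"ax":0,"ay":0,"az":0}
  ],
  "grip": 20
}}

```text
clock: 28.62
ee_pos: [487.3, -92.2, 79.2]
ee_rot: [3.141, 0.0, 1.612]
ft_force: [-0.1, -0.5, -0.6]
opening: 30.8
```

{"fn": "servo_tool", "kwargs": {
  "commands": [
    {"x":0.15,"y":0.006,"z":0,"ax":0,"ay":0,"az":0},
    {"x":0.3,"y":0.013,"z":0,"ax":0,"ay":0,"az":0},
    {"x":0.45,"y":0.019,"z":0,"ax":0,"ay":0,"az":0},
    {"x":0.6,"y":0.025,"z":0,"ax":0,"ay":0,"az":0}
  ],
  "grip": 20
}}

```text
clock: 29.12
ee_pos: [523.7, -90.7, 79.2]
ee_rot: [3.141, 0.0, 1.612]
ft_force: [-0.1, 0.1, -1.5]
opening: 30.8
```

{"fn": "servo_tool", "kwargs": {
  "commands": [
    {"x":0.15,"y":0.006,"z":0,"ax":0,"ay":0,"az":0},
    {"x":0.3,"y":0.013,"z":0,"ax":0,"ay":0,"az":0},
    {"x":0.45,"y":0.019,"z":0,"ax":0,"ay":0,"az":0},
    {"x":0.6,"y":0.025,"z":0,"ax":0,"ay":0,"az":0}
  ],
  "grip": 20
}}

```text
clock: 29.62
ee_pos: [559.6, -89.2, 79.3]
ee_rot: [3.141, 0.0, 1.612]
ft_force: [0.1, -0.8, -0.9]
opening: 31.0
```

```bash
python3 v.py v2; python3 sc.py v2s | tail -1
```

```text
29.725 [560.  -89.3  79.2] [3.1401e+00 2.0000e-04 1.6123e+00] [-0.2  0.5 -2.2] 30.917193730495473
588 5 -189.3 -186.2 -187.7 -187.6 84.8
596 4 -189.5 -186.6 -188.1 -188.1 84.4
stick z hist [58.8 68.5 79.  83.8 86.6 87.3] 79
```

View pics/v2c.png

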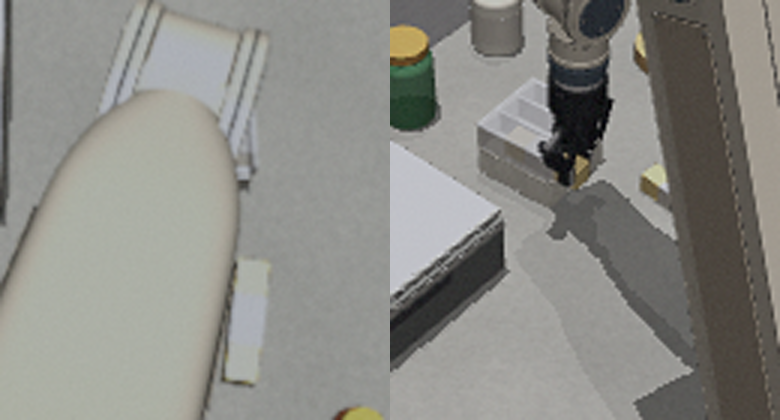

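{"fn": "servo_tool", "kwargs": {
  "commands": [
    {"x":0.08,"y":0.003,"z":0,"ax":0,"ay":0,"az":0},
    {"x":0.1,"y":0.004,"z":-0.02,"ax":0,"ay":0,"az":0},
    {"x":0.1,"y":0.004,"z":-0.03,"ax":0,"ay":0,"az":0}
  ],
  "grip": 20
}}

```text
clock: 30.1
ee_pos: [565.2, -89.0, 77.7]
ee_rot: [3.14, 0.0, 1.612]
ft_force: [-1.5, 0.8, 4.9]
opening: 31.0
```

{"fn": "servo_tool", "kwargs": {
  "commands": [
    {"x":0,"y":0,"z":0,"ax":0,"ay":0,"az":0},
    {"x":0,"y":0,"z":0,"ax":0,"ay":0,"az":0},
    {"x":0,"y":0,"z":0,"ax":0,"ay":0,"az":0},
    {"x":-0.3,"y":-0.013,"z":0,"ax":0,"ay":0,"az":0},
    {"x":-0.7,"y":-0.03,"z":0,"ax":0,"ay":0,"az":0},
    {"x":-1.1,"y":-0.046,"z":0,"ax":0,"ay":0,"az":0},
    {"x":-1.1,"y":-0.046,"z":0,"ax":0,"ay":0,"az":0}
  ],
  "grip": 48
}}

```text
clock: 30.98
ee_pos: [497.9, -91.7, 77.7]
ee_rot: [3.141, 0.0, 1.612]
ft_force: [0.7, 0.4, 0.2]
opening: 48.0
```

{"fn": "servo_tool", "kwargs": {
  "commands": [
    {"x":0,"y":0,"z":0,"ax":0,"ay":0,"az":0},
    {"x":0,"y":0,"z":0,"ax":0,"ay":0,"az":0},
    {"x":0,"y":0,"z":0,"ax":0,"ay":0,"az":0},
    {"x":0,"y":0,"z":0,"ax":0,"ay":0,"az":0},
    {"x":0,"y":0,"z":0,"ax":0,"ay":0,"az":0}
  ],
  "grip": 0
}}

```text
clock: 31.6
ee_pos: [499.1, -91.7, 77.4]
ee_rot: [3.141, 0.0, 1.612]
ft_force: [-0.1, -0.9, -0.0]
opening: 0.1
```

```bash
python3 v.py v3
```

```text
31.7 [499.  -91.8  77.5] [3.1406e+00 1.0000e-04 1.6121e+00] [-0.6 -1.   0.1] 0.3542994177125569
```

View pics/v3c.png

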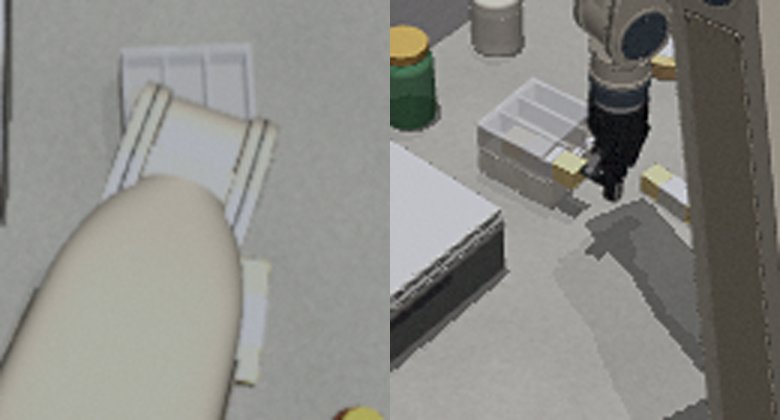

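{"fn": "servo_tool", "kwargs": {
  "commands": [
    {"x":0.25,"y":0.01,"z":0,"ax":0,"ay":0,"az":0},
    {"x":0.5,"y":0.02,"z":0,"ax":0,"ay":0,"az":0},
    {"x":0.62,"y":0.026,"z":0,"ax":0,"ay":0,"az":0},
    {"x":0.72,"y":0.03,"z":0,"ax":0,"ay":0,"az":0},
    {"x":0.82,"y":0.034,"z":0,"ax":0,"ay":0,"az":0},
    {"x":0.92,"y":0.038,"z":0,"ax":0,"ay":0,"az":0},
    {"x":1.0,"y":0.042,"z":0,"ax":0,"ay":0,"az":0},
    {"x":1.05,"y":0.044,"z":0,"ax":0,"ay":0,"az":0}
  ],
  "grip": 0
}}

```text
clock: 32.7
ee_pos: [562.2, -89.1, 77.5]
ee_rot: [3.141, 0.0, 1.612]
ft_force: [-0.8, -0.2, 0.4]
opening: -0.0
```

{"fn": "servo_tool", "kwargs": {
  "commands": [
    {"x":0.03,"y":0.001,"z":0,"ax":0,"ay":0,"az":0},
    {"x":0.05,"y":0.002,"z":0,"ax":0,"ay":0,"az":0},
    {"x":0.05,"y":0.002,"z":0,"ax":0,"ay":0,"az":0}
  ],
  "grip": 0
}}

```text
clock: 33.08
ee_pos: [565.1, -89.1, 77.5]
ee_rot: [3.14, 0.0, 1.612]
ft_force: [0.0, 0.2, 0.0]
opening: 0.0
```

{"fn": "servo_tool", "kwargs": {
  "commands": [
    {"x":0.02,"y":0.001,"z":0,"ax":0,"ay":0,"az":0},
    {"x":0.04,"y":0.002,"z":0,"ax":0,"ay":0,"az":0},
    {"x":0.04,"y":0.002,"z":0,"ax":0,"ay":0,"az":0}
  ],
  "grip": 0
}}

```text
clock: 33.45
ee_pos: [567.5, -88.9, 77.5]
ee_rot: [3.14, 0.0, 1.612]
ft_force: [1.1, 0.3, 0.0]
opening: 0.1
```

{"fn": "servo_tool", "kwargs": {
  "commands": [
    {"x":0.02,"y":0.001,"z":0,"ax":0,"ay":0,"az":0},
    {"x":0.03,"y":0.001,"z":0,"ax":0,"ay":0,"az":0},
    {"x":0.03,"y":0.001,"z":0,"ax":0,"ay":0,"az":0}
  ],
  "grip": 0
}}

```text
clock: 33.83
ee_pos: [569.3, -88.9, 77.5]
ee_rot: [3.14, 0.0, 1.612]
ft_force: [-0.4, 0.9, -0.3]
opening: -0.2
```

```bash
python3 v.py v4; python3 sc.py v4s|tail -1
```

```text
33.925 [569.3 -88.8  77.5] [3.1404e+00 1.0000e-04 1.6121e+00] [-0.3  0.6 -0.4] 0.18206614448414338
588 4 -188.7 -186.3 -187.5 -187.5 87.3
596 4 -189.8 -186.3 -188.0 -188.0 85.5
stick z hist [58.4 66.4 73.6 80.1 84.9 86. ] 45
```

View pics/v4sz.png

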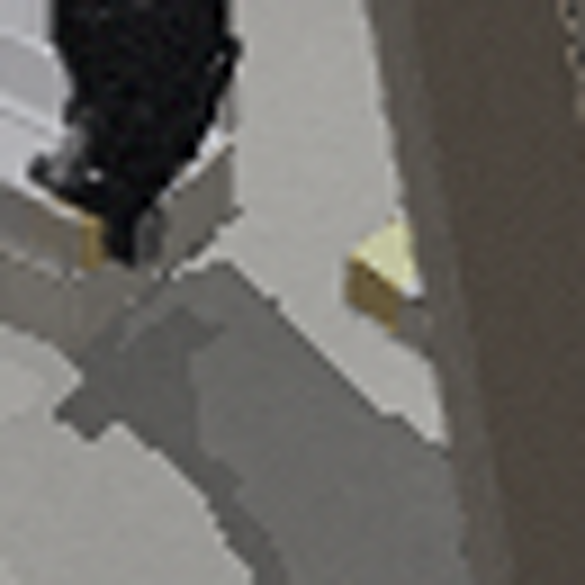

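{"fn": "servo_tool", "kwargs": {
  "commands": [
    {"x":0.02,"y":0.001,"z":0,"ax":0,"ay":0,"az":0},
    {"x":0.04,"y":0.002,"z":0,"ax":0,"ay":0,"az":0},
    {"x":0.04,"y":0.002,"z":0,"ax":0,"ay":0,"az":0}
  ],
  "grip": 0
}}

```text
clock: 34.3
ee_pos: [569.9, -88.8, 77.5]
ee_rot: [-3.139, 0.0, 1.612]
ft_force: [-9.7, -1.7, 7.3]
opening: 0.4
```

{"fn": "servo_tool", "kwargs": {
  "commands": [
    {"x":0.01,"y":0,"z":0,"ax":0,"ay":0,"az":0},
    {"x":0.02,"y":0.001,"z":0,"ax":0,"ay":0,"az":0},
    {"x":0.02,"y":0.001,"z":0,"ax":0,"ay":0,"az":0}
  ],
  "grip": 0
}}

```text
clock: 34.67
ee_pos: [569.9, -88.7, 77.4]
ee_rot: [-3.137, 0.0, 1.611]
ft_force: [-15.4, -1.3, 11.1]
opening: -0.3
```

{"fn": "servo_tool", "kwargs": {
  "commands": [
    {"x":-0.1,"y":-0.004,"z":0,"ax":0,"ay":0,"az":0},
    {"x":-0.4,"y":-0.017,"z":0,"ax":0,"ay":0,"az":0},
    {"x":-0.9,"y":-0.04,"z":0.2,"ax":0,"ay":0,"az":0},
    {"x":-1.5,"y":0.4,"z":0.6,"ax":0,"ay":0,"az":0},
    {"x":-2.0,"y":1.2,"z":0.8,"ax":0,"ay":0,"az":0},
    {"x":-2.5,"y":2.0,"z":0.8,"ax":0,"ay":0,"az":0},
    {"x":-2.8,"y":2.8,"z":0.8,"ax":0,"ay":0,"az":0},
    {"x":-2.8,"y":2.8,"z":0.8,"ax":0,"ay":0,"az":0}
  ],
  "grip": 60
}}

```text
clock: 35.67
ee_pos: [403.5, 81.8, 125.9]
ee_rot: [3.14, -0.0, 1.617]
ft_force: [-0.1, -1.0, 0.0]
opening: 60.1
```

```bash
python3 m.py t10; python3 v.py v5|head -1
```

```text
35.775 [405.1  79.7 125.8] [3.139 0.    1.614]
front 80 68 [561.7370063   81.36368682  97.19447258]
front 320 77 [566.95496138 320.68809177  95.82156434]
B 462 [ 450.53275 -181.99797] ((451.1593933105469, -182.4976806640625), (33.190608978271484, 120.57197570800781), 82.14280700683594) -8.30500138242752
35.875 [405.5  78.8 125.6] [3.1398e+00 3.0000e-04 1.6115e+00] [-0.3  0.4 -0.7] 59.76617541423129
```

View pics/v5c.png

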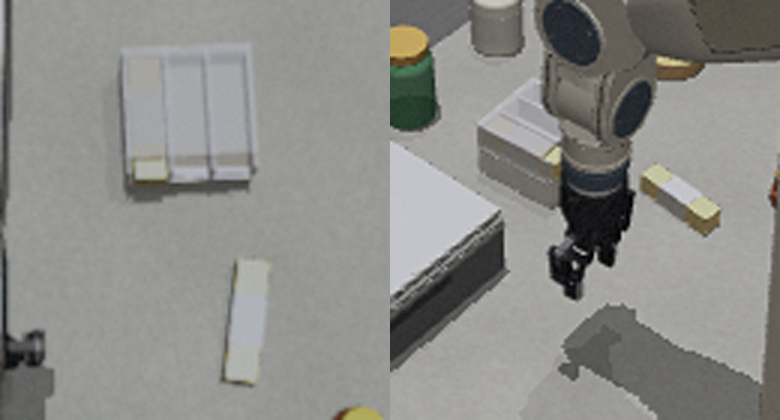

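{"fn": "servo_tool", "kwargs": {
  "commands": [
    {"x":0,"y":-0.7,"z":0,"ax":0,"ay":0,"az":-0.3},
    {"x":0,"y":-1.4,"z":0,"ax":0,"ay":0,"az":-0.6},
    {"x":0,"y":-2.2,"z":0,"ax":0,"ay":0,"az":-0.9},
    {"x":0,"y":-3.0,"z":0,"ax":0,"ay":0,"az":-1.2},
    {"x":0,"y":-3.8,"z":0,"ax":0,"ay":0,"az":-1.5},
    {"x":0,"y":-4.24,"z":-0.3,"ax":0,"ay":0,"az":-1.77},
    {"x":0,"y":-4.24,"z":-0.8,"ax":0,"ay":0,"az":-1.77},
    {"x":0,"y":-4.24,"z":-0.8,"ax":0,"ay":0,"az":-1.77}
  ],
  "grip": 60
}}

```text
clock: 36.88
ee_pos: [403.4, -175.8, 75.9]
ee_rot: [-3.139, -0.002, 1.424]
ft_force: [-0.4, -0.4, 0.2]
opening: 59.9
```

{"fn": "servo_tool", "kwargs": {
  "commands": [
    {"x":0,"y":0,"z":0,"ax":0,"ay":0,"az":0}
  ],
  "grip": 60
}}

```text
clock: 37.0
ee_pos: [405.0, -175.7, 78.1]
ee_rot: [3.14, 0.0, 1.426]
ft_force: [0.5, 0.2, -0.1]
opening: 60.2
```

Down to about 27 mm and grip.

{"fn": "servo_tool", "kwargs": {
  "commands": [
    {"x":0,"y":0,"z":-0.3,"ax":0,"ay":0,"az":0},
    {"x":0,"y":0,"z":-0.6,"ax":0,"ay":0,"az":0},
    {"x":0,"y":0,"z":-0.8,"ax":0,"ay":0,"az":0},
    {"x":0,"y":0,"z":-0.85,"ax":0,"ay":0,"az":0},
    {"x":0,"y":0,"z":-0.85,"ax":0,"ay":0,"az":0}
  ],
  "grip": 60
}}

```text
clock: 37.62
ee_pos: [405.1, -175.2, 26.9]
ee_rot: [3.14, 0.0, 1.427]
ft_force: [-0.0, -0.7, -0.2]
opening: 60.2
```

{"fn": "servo_tool", "kwargs": {
  "commands": [
    {"x":0,"y":0,"z":0,"ax":0,"ay":0,"az":0},
    {"x":0,"y":0,"z":0,"ax":0,"ay":0,"az":0},
    {"x":0,"y":0,"z":0,"ax":0,"ay":0,"az":0},
    {"x":0,"y":0,"z":0,"ax":0,"ay":0,"az":0},
    {"x":0,"y":0,"z":0,"ax":0,"ay":0,"az":0},
    {"x":0,"y":0,"z":0,"ax":0,"ay":0,"az":0}
  ],
  "grip": 20
}}

```text
clock: 38.38
ee_pos: [405.1, -175.3, 27.1]
ee_rot: [3.14, 0.001, 1.427]
ft_force: [-1.6, 0.2, 5.9]
opening: 31.3
```

{"fn": "servo_tool", "kwargs": {
  "commands": [
    {"x":0,"y":0,"z":0.3,"ax":0,"ay":0,"az":0},
    {"x":0,"y":0,"z":0.7,"ax":0,"ay":0,"az":0},
    {"x":0,"y":0,"z":0.87,"ax":0,"ay":0,"az":0.3},
    {"x":0.2,"y":0.01,"z":0.87,"ax":0,"ay":0,"az":0.8},
    {"x":0.5,"y":0.02,"z":0.87,"ax":0,"ay":0,"az":1.3},
    {"x":0.8,"y":0.03,"z":0.87,"ax":0,"ay":0,"az":1.77},
    {"x":1.0,"y":0.03,"z":0.87,"ax":0,"ay":0,"az":1.77},
    {"x":1.0,"y":0.03,"z":0.87,"ax":0,"ay":0,"az":1.77}
  ],
  "grip": 20
}}

```text
clock: 39.38
ee_pos: [465.6, -173.1, 78.1]
ee_rot: [3.141, -0.0, 1.613]
ft_force: [0.0, 0.6, -1.3]
opening: 31.0
```

```bash
python3 v.py v6; sed -i 's/m3=.*/m3=np.array([587.7,-168.4])/' sc.py; python3 sc.py v6s
```

```text
39.475 [ 464.5 -173.    78.3] [ 3.1415e+00 -3.0000e-04  1.6121e+00] [-0.7 -0.1 -1.7] 30.98843327687601
540 5 -159.6 -154.1 -156.9 -156.6 85.2
548 12 -165.6 -154.1 -159.9 -158.4 83.4
556 12 -168.7 -153.8 -161.3 -160.4 84.3
564 20 -171.6 -154.6 -163.1 -162.6 83.9
572 9 -178.0 -154.8 -166.4 -166.1 83.2
580 15 -104.1 -75.2 -89.7 -88.1 80.6
588 52 -187.0 -66.6 -126.8 -94.3 82.6
596 52 -189.0 -66.7 -127.8 -104.7 84.6
-84 6 lat 13.6..20.2 mean 15.9  z 73.8..87.1
-76 10 lat -7.9..19.9 mean 12.3  z 76.5..91.6
-68 10 lat -12.9..16.3 mean 3.2  z 75.1..90.4
-60 16 lat -11.6..19.8 mean 4.2  z 72.9..87.7
-52 13 lat -13.6..18.4 mean 4.5  z 74.3..86.0
-44 14 lat -15.9..19.3 mean 6.1  z 72.7..86.8
-36 14 lat -13.1..18.2 mean 3.9  z 73.7..88.0
-28 16 lat -16.7..19.3 mean 5.1  z 75.3..88.2
-20 6 lat -7.3..14.6 mean 3.8  z 78.3..83.9
-4 27 lat -14.7..106.8 mean 71.8  z 72.1..90.2
4 27 lat -19.4..107.7 mean 62.9  z 74.8..89.0
12 58 lat -21.0..103.6 mean 45.4  z 72.3..95.6
20 46 lat -20.2..104.2 mean 49.3  z 72.5..95.4
28 43 lat -17.5..105.0 mean 47.5  z 74.2..95.3
36 49 lat -19.1..103.8 mean 48.2  z 72.3..96.1
44 39 lat -25.1..109.6 mean 48.5  z 76.3..96.5
52 47 lat -21.5..105.3 mean 50.1  z 73.9..96.4
60 46 lat -22.1..103.8 mean 46.9  z 72.1..95.3
68 49 lat -20.5..106.7 mean 50.4  z 80.2..97.5
76 38 lat -19.9..105.4 mean 42.4  z 77.1..94.7
84 46 lat -15.9..106.4 mean 49.4  z 72.2..94.5
92 48 lat -17.7..106.6 mean 52.1  z 73.0..96.6
100 45 lat -18.8..105.4 mean 45.8  z 72.3..94.2
108 37 lat -19.5..107.7 mean 50.3  z 77.2..94.5
116 48 lat -21.0..104.3 mean 49.0  z 76.8..95.4
124 11 lat -6.5..100.3 mean 38.7  z 77.6..91.4
stick z hist [56.2 69.6 80.5 84.1 85.9 86.8] 104
```

View pics/v6c.png

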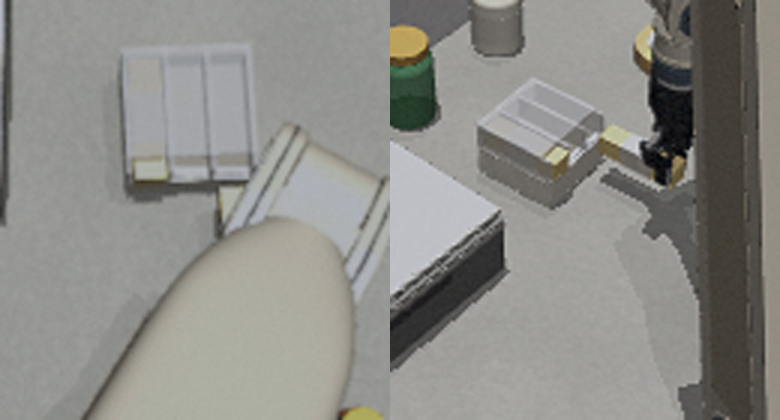

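{"fn": "servo_tool", "kwargs": {
  "commands": [
    {"x":0.08,"y":0.006,"z":0.01,"ax":0,"ay":0,"az":0},
    {"x":0.16,"y":0.01,"z":0.01,"ax":0,"ay":0,"az":0},
    {"x":0.22,"y":0.013,"z":0.01,"ax":0,"ay":0,"az":0},
    {"x":0.28,"y":0.016,"z":0.01,"ax":0,"ay":0,"az":0},
    {"x":0.34,"y":0.018,"z":0.01,"ax":0,"ay":0,"az":0},
    {"x":0.4,"y":0.02,"z":0.01,"ax":0,"ay":0,"az":0}
  ],
  "grip": 20
}}

```text
clock: 40.22
ee_pos: [489.0, -172.1, 79.3]
ee_rot: [3.141, 0.0, 1.612]
ft_force: [0.3, 0.2, -1.7]
opening: 30.9
```

{"fn": "servo_tool", "kwargs": {
  "commands": [
    {"x":0.15,"y":0.006,"z":0,"ax":0,"ay":0,"az":0},
    {"x":0.3,"y":0.013,"z":0,"ax":0,"ay":0,"az":0},
    {"x":0.45,"y":0.019,"z":0,"ax":0,"ay":0,"az":0},
    {"x":0.6,"y":0.025,"z":0,"ax":0,"ay":0,"az":0}
  ],
  "grip": 20
}}

```text
clock: 40.72
ee_pos: [525.5, -170.5, 79.2]
ee_rot: [3.141, 0.0, 1.612]
ft_force: [-0.4, -0.5, -0.6]
opening: 30.9
```

{"fn": "servo_tool", "kwargs": {
  "commands": [
    {"x":0.15,"y":0.006,"z":0,"ax":0,"ay":0,"az":0},
    {"x":0.3,"y":0.013,"z":0,"ax":0,"ay":0,"az":0},
    {"x":0.45,"y":0.019,"z":0,"ax":0,"ay":0,"az":0},
    {"x":0.6,"y":0.025,"z":0,"ax":0,"ay":0,"az":0},
    {"x":0.7,"y":0.03,"z":0,"ax":0,"ay":0,"az":0},
    {"x":0.7,"y":0.03,"z":-0.02,"ax":0,"ay":0,"az":0}
  ],
  "grip": 20
}}

```text
clock: 41.48
ee_pos: [567.2, -168.8, 78.0]
ee_rot: [3.14, 0.0, 1.612]
ft_force: [0.8, -0.1, -1.2]
opening: 31.0
```

```bash
python3 v.py v7
```

```text
41.575 [ 566.5 -168.7   77.8] [ 3.1412e+00 -1.0000e-04  1.6121e+00] [ 0.6 -0.4 -0.4] 31.360358196108947
580 5 -83.7 -75.2 -79.5 -78.7 83.3
588 24 -89.5 -66.6 -78.1 -77.0 82.7
596 29 -95.4 -66.7 -81.0 -80.0 83.6
```

View pics/v7c.png

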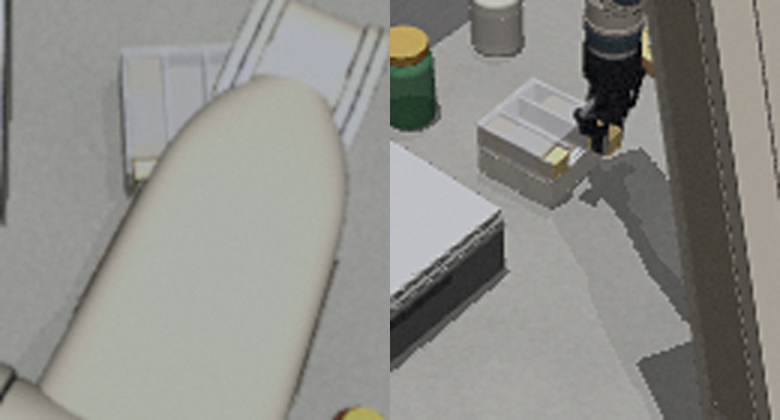

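Inserted cleanly. Release, back out, close, and push home.

{"fn": "servo_tool", "kwargs": {
  "commands": [
    {"x":0,"y":0,"z":0,"ax":0,"ay":0,"az":0},
    {"x":0,"y":0,"z":0,"ax":0,"ay":0,"az":0},
    {"x":0,"y":0,"z":0,"ax":0,"ay":0,"az":0},
    {"x":-0.3,"y":-0.013,"z":0,"ax":0,"ay":0,"az":0},
    {"x":-0.7,"y":-0.03,"z":0,"ax":0,"ay":0,"az":0},
    {"x":-1.1,"y":-0.046,"z":0,"ax":0,"ay":0,"az":0},
    {"x":-1.1,"y":-0.046,"z":0,"ax":0,"ay":0,"az":0}
  ],
  "grip": 48
}}

```text
clock: 42.45
ee_pos: [499.8, -171.5, 78.4]
ee_rot: [3.141, 0.0, 1.611]
ft_force: [1.5, -1.1, 0.1]
opening: 48.1
```

{"fn": "servo_tool", "kwargs": {
  "commands": [
    {"x":0,"y":0,"z":0,"ax":0,"ay":0,"az":0},
    {"x":0,"y":0,"z":0,"ax":0,"ay":0,"az":0},
    {"x":0,"y":0,"z":0,"ax":0,"ay":0,"az":0},
    {"x":0,"y":0,"z":0,"ax":0,"ay":0,"az":0},
    {"x":0,"y":0,"z":0,"ax":0,"ay":0,"az":0}
  ],
  "grip": 0
}}

```text
clock: 43.08
ee_pos: [500.9, -171.5, 78.0]
ee_rot: [3.141, 0.0, 1.612]
ft_force: [-0.1, -0.1, 0.1]
opening: 0.4
```

```bash
python3 v.py v8|head -1
```

```text
43.175 [ 500.8 -171.5   78. ] [3.1406e+00 1.0000e-04 1.6121e+00] [-0.3 -0.6 -0.9] -0.32552572470537483
```

View pics/v8c.png

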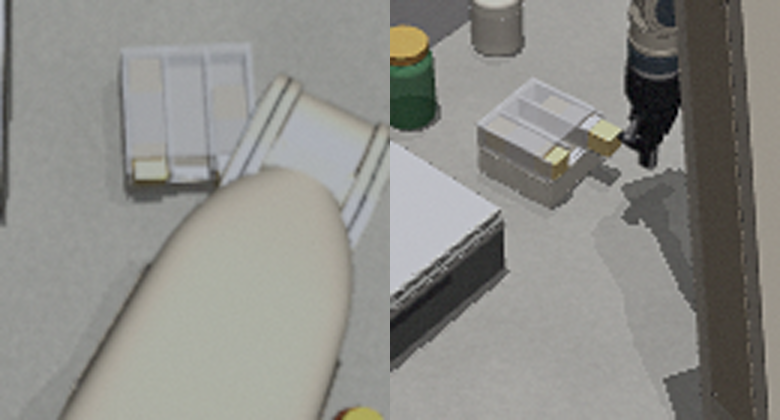

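{"fn": "servo_tool", "kwargs": {
  "commands": [
    {"x":0.25,"y":0.01,"z":0,"ax":0,"ay":0,"az":0},
    {"x":0.5,"y":0.02,"z":0,"ax":0,"ay":0,"az":0},
    {"x":0.65,"y":0.027,"z":0,"ax":0,"ay":0,"az":0},
    {"x":0.75,"y":0.031,"z":0,"ax":0,"ay":0,"az":0},
    {"x":0.85,"y":0.035,"z":0,"ax":0,"ay":0,"az":0},
    {"x":0.95,"y":0.04,"z":0,"ax":0,"ay":0,"az":0},
    {"x":1.05,"y":0.044,"z":0,"ax":0,"ay":0,"az":0},
    {"x":1.1,"y":0.046,"z":0,"ax":0,"ay":0,"az":0}
  ],
  "grip": 0
}}

```text
clock: 44.18
ee_pos: [567.1, -168.8, 78.1]
ee_rot: [3.141, 0.0, 1.612]
ft_force: [-1.3, 1.1, 0.6]
opening: 0.1
```

{"fn": "servo_tool", "kwargs": {
  "commands": [
    {"x":0.03,"y":0.001,"z":0,"ax":0,"ay":0,"az":0},
    {"x":0.05,"y":0.002,"z":0,"ax":0,"ay":0,"az":0},
    {"x":0.07,"y":0.003,"z":0,"ax":0,"ay":0,"az":0},
    {"x":0.09,"y":0.004,"z":0,"ax":0,"ay":0,"az":0},
    {"x":0.09,"y":0.004,"z":0,"ax":0,"ay":0,"az":0}
  ],
  "grip": 0
}}

```text
clock: 44.8
ee_pos: [572.4, -168.5, 78.1]
ee_rot: [3.14, 0.0, 1.612]
ft_force: [0.3, -0.2, -0.1]
opening: 0.1
```

{"fn": "servo_tool", "kwargs": {
  "commands": [
    {"x":0.02,"y":0.001,"z":0,"ax":0,"ay":0,"az":0},
    {"x":0.04,"y":0.002,"z":0,"ax":0,"ay":0,"az":0},
    {"x":0.04,"y":0.002,"z":0,"ax":0,"ay":0,"az":0}
  ],
  "grip": 0
}}

```text
clock: 45.18
ee_pos: [572.8, -168.4, 78.1]
ee_rot: [-3.139, 0.0, 1.612]
ft_force: [-11.3, -0.5, 6.7]
opening: -0.3
```

{"fn": "servo_tool", "kwargs": {
  "commands": [
    {"x":-0.1,"y":-0.004,"z":0,"ax":0,"ay":0,"az":0},
    {"x":-0.4,"y":-0.017,"z":0,"ax":0,"ay":0,"az":0},
    {"x":-0.9,"y":-0.04,"z":0.3,"ax":0,"ay":0,"az":0},
    {"x":-1.5,"y":0.4,"z":1.0,"ax":0,"ay":0,"az":0},
    {"x":-2.0,"y":1.2,"z":1.8,"ax":0,"ay":0,"az":0},
    {"x":-2.5,"y":2.0,"z":2.2,"ax":0,"ay":0,"az":0},
    {"x":-2.8,"y":2.8,"z":2.2,"ax":0,"ay":0,"az":0},
    {"x":-2.8,"y":3.6,"z":2.2,"ax":0,"ay":0,"az":0}
  ],
  "grip": 30
}}

```text
clock: 46.18
ee_pos: [405.4, 49.1, 211.2]
ee_rot: [3.138, 0.0, 1.612]
ft_force: [0.9, 0.1, -1.0]
opening: 30.1
```

```bash
python3 v.py v9|head -1; python3 m.py t11; python3 - <<'E'
from h import *
d=load('v9');P=cloud(d);X,Y,Z=P[...,0],P[...,1],P[...,2]
f=d['frame'].astype(int); yel=(f[...,0]-f[...,2]>35)&(X>560)&(X<600)&(Y>-200)&(Y<-50)
for y0,mx in((-88,584.4),(-168,587.7)):
    b=yel&(abs(Y-y0)<20); print(y0,b.sum(),'x min',np.percentile(X[b],5),'mouth',mx)
for n,u,v in(('jam',430,263),('flat',476,160)): print(n,P[v,u])
E
```

```text
46.275 [405.9  51.  210.8] [ 3.1383e+00 -8.0000e-04  1.6167e+00] [-0.4 -1.2  0.1] 29.800886636773026
46.375 [406.6  48.3 210.3] [3.139 0.    1.615]
front 80 51 [563.25827363  80.07716639  98.08297234]
front 320 71 [566.7800492  319.74851875  96.2706889 ]
-88 1 x min 596.7801954492872 mouth 584.4
-168 7 x min 583.2150381421833 mouth 587.7
jam [ 344.36615063 -283.92687575   52.44971181]
flat [ 649.75496897 -439.62985948   28.82225711]
```

View pics/v9c.png

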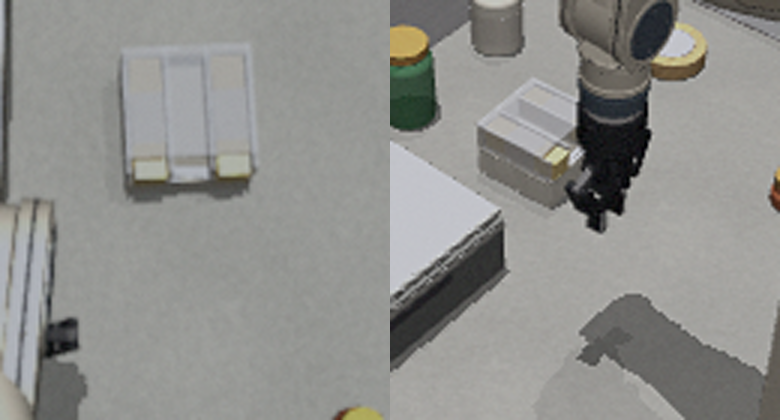

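View pics/t11c.png

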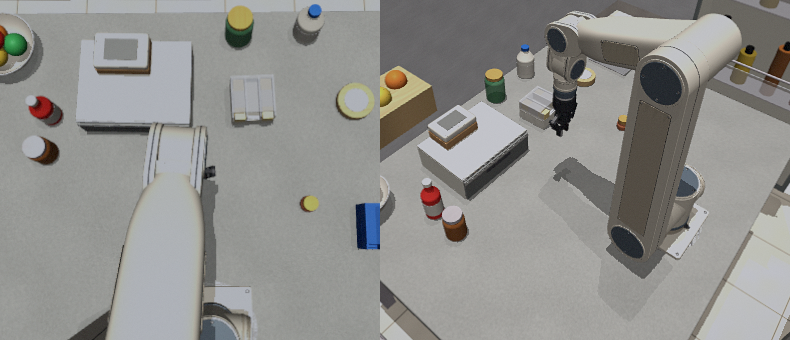

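View pics/v9.png

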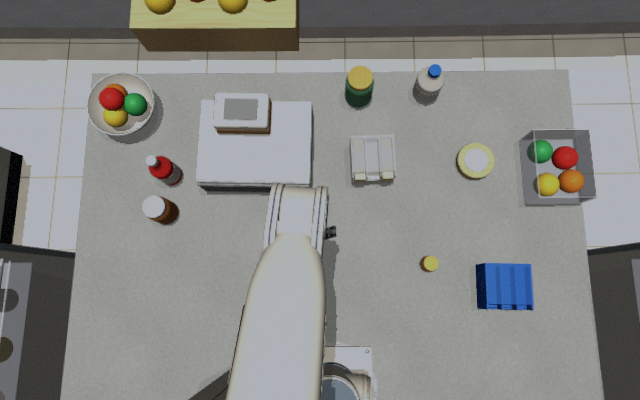

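```bash
python3 - <<'E'
from h import *
d=load('t11s');e=load('v9')
a=cv2.resize(d['frame'][150:270,190:310],None,fx=3.3,fy=3.3,interpolation=cv2.INTER_CUBIC)
b=cv2.resize(e['frame'][90:210,185:305],None,fx=3.3,fy=3.3,interpolation=cv2.INTER_CUBIC)
cv2.imwrite('pics/end.png',np.hstack([a,b])[:,:,::-1])
P=cloud(e);X,Y,Z=P[...,0],P[...,1],P[...,2]
# rows across the front at several columns: x,z
for u in(215,230,300):
    print(u,[(v,X[v,u].round(1),Z[v,u].round(1)) for v in range(180,194)])
E
```

```text
215 [(180, np.float64(575.1), np.float64(111.9)), (181, np.float64(573.0), np.float64(108.6)), (182, np.float64(569.7), np.float64(110.6)), (183, np.float64(569.5), np.float64(99.0)), (184, np.float64(567.0), np.float64(97.4)), (185, np.float64(564.4), np.float64(95.8)), (186, np.float64(563.3), np.float64(87.8)), (187, np.float64(563.6), np.float64(73.1)), (188, np.float64(564.0), np.float64(58.1)), (189, np.float64(563.5), np.float64(46.5)), (190, np.float64(564.0), np.float64(30.1)), (191, np.float64(565.0), np.float64(11.1)), (192, np.float64(563.7), np.float64(2.5)), (193, np.float64(561.8), np.float64(-3.4))]
230 [(180, np.float64(574.9), np.float64(111.5)), (181, np.float64(572.8), np.float64(108.0)), (182, np.float64(570.8), np.float64(104.4)), (183, np.float64(570.6), np.float64(92.6)), (184, np.float64(566.1), np.float64(99.6)), (185, np.float64(564.3), np.float64(95.2)), (186, np.float64(561.3), np.float64(95.5)), (187, np.float64(562.8), np.float64(75.7)), (188, np.float64(562.9), np.float64(61.6)), (189, np.float64(563.0), np.float64(47.2)), (190, np.float64(562.1), np.float64(37.4)), (191, np.float64(562.9), np.float64(19.5)), (192, np.float64(565.5), np.float64(-7.6)), (193, np.float64(560.7), np.float64(0.5))]
300 [(180, np.float64(573.4), np.float64(111.6)), (181, np.float64(571.3), np.float64(108.2)), (182, np.float64(567.9), np.float64(110.6)), (183, np.float64(564.6), np.float64(112.6)), (184, np.float64(565.5), np.float64(95.9)), (185, np.float64(561.7), np.float64(100.1)), (186, np.float64(558.7), np.float64(100.5)), (187, np.float64(446.1), np.float64(602.7)), (188, np.float64(443.4), np.float64(607.2)), (189, np.float64(440.8), np.float64(611.6)), (190, np.float64(438.4), np.float64(614.5)), (191, np.float64(435.9), np.float64(618.6)), (192, np.float64(434.4), np.float64(617.3)), (193, np.float64(431.9), np.float64(621.2))]
```

View pics/end.png

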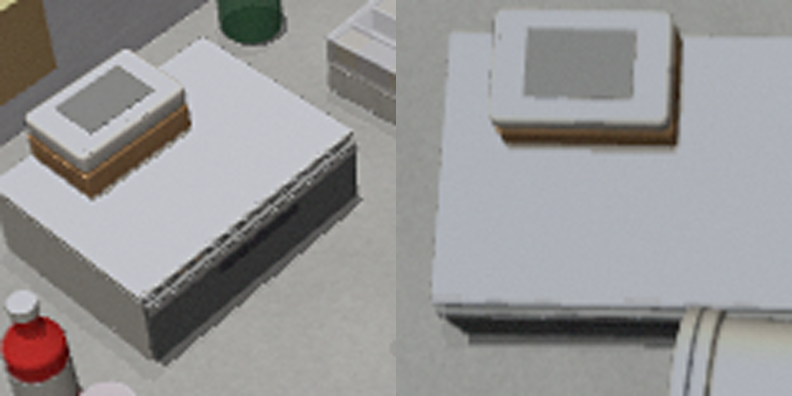

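```bash
python3 -c "
from cell import robot
print(robot.finish_job())"
```

```text
the job is handed in; nothing more can be done
None
```

I put the dairy away and handed the job in at about 46 s on the robot clock.

- **What was there:** two butter sticks, tub1 on the table and carton2 on the drawer unit. The pictures showed no third stick, no carton1 and no tub2.
- **Drawer contents:** I laid tub1, lid up, and carton2 side by side on the drawer floor. A picture taken just before closing showed both in place.
- **Drawer:** the push stiffened at the catch, fell to about 1 N, then met a hard stop at 12.7 N. In the last pictures the front stands about 6.5 mm proud of the case. I worked out 5 mm for home, so the difference is within the measuring error. Force along the push peaked near 18 N at the catch.
- **Butter:** both sticks went in without any contact force, one in tube 3 and one in tube 1. I pushed each until it stopped hard against the back, at about 15 N and 11 N. The last top view shows both standing only slightly out of the mouth. My colour-mask check of how far they stand out found too few pixels for tube 3. For tube 1 it gave about 4.5 mm, against the 4 mm given.
- **Bystanders:** the jam jar and flatbreads measured where they started, and the bottle and nut jar look unmoved in the pictures. The arm ended clear of everything.

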